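# Gauge the resin slabs and rack them by thickness

## Task

Gauge each resin slab on the bench, starting with the longest and working down to the shortest: stand it on edge in the lever gauge, press the lever until it firms up on the slab, and note from the lever's travel how thick the slab is. Stand every slab upright, fully down in the rack slot whose width matches its thickness (two may share a slot), leave the lever up, and do not disturb the vial, the tray or the beaker.

Things in the scene. Friction and masses are not known exactly. Their poses are not given: they have to be found in the camera images.
- slab_long_a: Resin slab with an embedded specimen, standing on edge on the bench: 70 mm long, 36 mm high, 18, 23 or 28 mm thick (which of the three is to be found with the gauge). Exactly one of slab_long_a, slab_long_b and slab_long_c is on the bench; they look alike save for thickness. If it falls flat it can be taken by its two ends and turned up again. Mass 25 to 120 g. Origin: centre of the underside. x along its length, y across its thickness, z up.
- slab_long_b: Resin slab with an embedded specimen, standing on edge on the bench: 70 mm long, 36 mm high, 18, 23 or 28 mm thick (which of the three is to be found with the gauge). Exactly one of slab_long_a, slab_long_b and slab_long_c is on the bench; they look alike save for thickness. If it falls flat it can be taken by its two ends and turned up again. Mass 25 to 120 g. Origin: centre of the underside. x along its length, y across its thickness, z up.
- slab_long_c: Resin slab with an embedded specimen, standing on edge on the bench: 70 mm long, 36 mm high, 18, 23 or 28 mm thick (which of the three is to be found with the gauge). Exactly one of slab_long_a, slab_long_b and slab_long_c is on the bench; they look alike save for thickness. If it falls flat it can be taken by its two ends and turned up again. Mass 25 to 120 g. Origin: centre of the underside. x along its length, y across its thickness, z up.
- slab_mid: Resin slab with an embedded specimen, standing on edge on the bench: 56 mm long, 36 mm high, 18, 23 or 28 mm thick (which of the three is to be found with the gauge). Not always there: slab_mid or slab_short or both are on the bench. If it falls flat it can be taken by its two ends and turned up again. Mass 25 to 120 g. Origin: centre of the underside. x along its length, y across its thickness, z up.
- slab_short: Resin slab with an embedded specimen, standing on edge on the bench: 42 mm long, 36 mm high, 18, 23 or 28 mm thick (which of the three is to be found with the gauge). Not always there: slab_mid or slab_short or both are on the bench. If it falls flat it can be taken by its two ends and turned up again. Mass 25 to 120 g. Origin: centre of the underside. x along its length, y across its thickness, z up.
- rack: White plastic slotted rack, 206 x 156 x 22 mm, fixed to the bench. Three straight slots, open on top, closed at both ends, run along its x, each 182 mm long and 14 mm deep with 3 mm chamfered mouths; the slots for 18, 23 and 28 mm slabs lie at y -50, -2 and +48 mm. Each is 2.5 mm wider than the slab it is for, and two slabs fit in one slot in line. Origin: centre of the underside.
- slot_thin (a point): Centre of the floor of the slot for 18 mm slabs (20.5 mm wide), 8 mm above the bench. x along the slot, y across it, z up. The slot mouth is 14 mm above this point.
- slot_middle (a point): The same for the slot for 23 mm slabs (25.5 mm wide).
- slot_thick (a point): The same for the slot for 28 mm slabs (30.5 mm wide).
- gauge: Lever thickness gauge fixed to the bench: a steel base plate 6 mm thick (150 x 90 mm, reaching from 97 mm behind to 53 mm ahead of the origin along x), an anvil bar on its +x side, a flat sliding jaw facing it, and on the -x side a grey post (34 x 44 mm, centred at x -72 mm, 68 mm high) with a black hand lever reaching out to -x. Pushing the lever down slides the jaw to +x until it pins the slab to the anvil. Origin: on the bench under the middle of the bed.
- gauge_bed (a point): Middle of the bed on which a slab stands on edge, length along y, thickness along x (gauge axes); on top of the base plate, 6 mm above the bench. The anvil face is 20 mm to +x, the open jaw's face 20 mm to -x, so the gap is 40 mm. Anvil and jaw reach no higher than 16 mm above this point; the jaw is 36 mm wide, the anvil 80 mm.
- gauge_anvil: Fixed aluminium anvil bar of the gauge, 20 x 80 x 16 mm; its flat face looks to -x of the gauge and is 20 mm from the middle of the bed. Origin: that of the gauge.
- gauge_jaw: Flat aluminium jaw of the gauge, 8 x 36 x 14 mm, that the lever slides towards the anvil. Origin: that of the gauge while the lever is up, moving to +x with the jaw.
- lever_pad (a point): Middle of the upper face of the lever's finger pad (30 x 34 mm), 93 mm to the -x side of the lever's pivot and about 79 mm above the bench when up. Press it straight down. Moves with the lever.
- gauge_lever (a joint): Lever angle in rad: 0 up (sprung back), growing as it is pressed down, at most 0.70. The jaw advances 50 mm per rad, so once a slab is pinned, its thickness = 40 mm - 50 mm x angle: 0.44 rad for 18 mm, 0.34 for 23, 0.24 for 28. Pivot 72 mm to -x of the bed's middle and 60 mm above the bench, axis along the gauge's y. Free travel needs about 2 to 6 N at the pad; once the slab is pinned the lever stops dead. It springs back up when let go.
- vial: Bystander: white capped vial, 29 mm wide, 59 mm high. Origin: centre of the underside.
- card_tray: Bystander: shallow open cardboard tray, 75 x 120 x 22 mm. Origin: centre of the underside.
- beaker: Bystander: white plastic beaker, 84 mm wide, 110 mm high. Origin: centre of the underside.

How it is judged:
By the outcome, as a careful person would: the job done as asked, in the order asked, and still so for the second after the job is handed in, with the robot touching nothing.
Of slab_long_a, slab_long_b, slab_long_c only 1 to 1 are there at a start; the rules pass over those that are not, and their reading is None.
Of slab_mid, slab_short only 1 to 2 are there at a start; the rules pass over those that are not, and their reading is None.
At some moment in a run one of slab_long_a, slab_long_b, slab_long_c, slab_mid, slab_short may be knocked a few centimetres aside while the robot is not near it.
Once in a run the grip may slacken for a moment while it holds something.
It also fails if it takes over 210 s, if anything falls off the work surface, if the arm or the gripper's body presses on something with over 40 N, if the wrist force passes 120 N, or if a joint passes its speed limit or range.

## Robot

A 7-joint arm with a two-finger parallel gripper is mounted at the origin on the work surface. World frame = base frame: x ahead of the robot, y to its left, z up, the work surface at z = 0. Lengths are in m, angles in rad, forces in N, time in s.
With the tool pointing down it reaches from about 0.425 to 0.925 m from the base axis. Payload 6.8 kg.
Tool frame: the origin (TCP) lies between the finger pads; the fingertips stand tcp_to_tips ahead of it and the grasp point (between the pads) lies 5 mm behind it (tcp_to_tips is the distance from the TCP to the fingertips, in m); z points along the fingers, x is the direction in which the jaws open and shut, and the axes are right-handed (so a half turn about z gives the same grasp; the last joint's range is limited). The gripper opens to 85 mm and grips with 20 to 120 N. Pads are 22 mm wide; open, the fingers measure 114 mm over their backs; the gripper's body (76 mm by 85 mm) begins 54 mm behind the grasp point. The pads swing forward as they close: fully open they stand 13 mm farther back than shut.
Start: joints at [1.03, 0.477, 0.022, 1.555, -0.011, 1.109, -0.083], TCP at [0.283, -0.613, 0.245] pointing down, gripper open.
Joint ranges: [-2.96, 2.96], [-0.34, 2.1], [-1.41, 1.46], [0.24, 2.44], [-1.37, 4.51], [0.17, 1.92], [-2.96, 2.96]. Speed limits (rad/s): [2.39, 2.39, 3.14, 3.14, 3.14, 3.14, 3.14].

## Interface

Orientations are given as a rotation vector (axis times angle).
In Python, from workcell import * gives the robot as it stands.
- The arm moves only by the tool servo_tool, never from a script. Its argument "deltas" is a list of rows, each a list of 7 numbers: the turn, a rotation vector about the tool's x, y, z in degrees, then the shift along the tool's x, y, z in mm, then the closure in counts, from 0 (fully open) to 255 (shut). A call has 1 to 10 rows; each row is the pose to reach, as a shift and turn from the pose commanded when the call began, along the tool's axes at that moment; what a row does not reach only later rows make up. A row lasts 1/12 s, in which the tool goes at most 41.7 mm and 7.16 degrees, less where a joint would pass 70% of its speed; a pose out of reach is approached as far as the arm can. A call with a gripper value outside its range is refused whole. The fingers move at their own pace and stop on an object; "squeeze" is the grip in N (left out, the last holds). Time passes only in rows, so rows that repeat a pose let the fingers close. It gives the time, the measured TCP pose, the force and the opening at its end, in the units of the state.
- get_state(): the state, without advancing time (a new reading comes with each control period).
- read_camera(name): name is "side" or "top" or "wrist"; returns the picture (400x640x3 uint8, red, green, blue); there is no depth.
- camera_params(name): a dict with "fx", "fy", "cx", "cy" (pixels), "rvec" (rotation vector, rad) and "tvec" (3), from world to camera coordinates, as OpenCV has them. Camera axes: x right, y down, z forward; pixel columns grow to the right and rows downward; lengths in m; the calibration is good to about 2 mm. A picture is of the moment at which its call begins: read the wrist's pose just before it. camera_params takes no time and is no camera call; for the wrist camera it gives the pose at the moment of the call.
- hand_in(): hands the job in, once; it reports no verdict.
The state is a dict: "clock": time; "joints": joint angles; "qvel": joint speeds; "effort": joint torques, N m; "eef_pos": TCP position; "eef_rot": TCP orientation; "force": force on the tool from outside, world axes, zero at the start; "ft_torque": the same for the moment, N m; "width": finger opening in m.
Only numpy, scipy, OpenCV 4.12 (cv2) and the standard library are available. Lean on these libraries where they do the work, as an engineer would, in place of code of your own. Each camera call takes 0.05 s, during which the arm holds its last target. There are 200 camera calls.

## Working session

There is one attempt and no reset: what is moved stays moved. The work goes in short steps, Python scripts to look and compute and a tool call to move; the robot and the scene stay as the last step left them, time stands still between calls to the robot, and variables do not carry over. Pictures are saved under pics/ and viewed, about 12 in all and at most 16, crops included, and the job is handed in when it is done.

Besides the shell and the picture viewer there is one more tool, called after "Call:" in YAML: its name, and indented under it one key for each argument. servo_tool: Moves the arm, as the interface text tells. Its arguments: {"type":"object","properties":{"deltas":{"type":"array"},"squeeze":{"type":"number"}},"required":["deltas"]}

```bash
mkdir -p pics; ls
cat > h.py <<'E'
from workcell import *
import numpy as np, cv2
from scipy.spatial.transform import Rotation as R
def pix2w(cam,u,v,z,p=None):
    p=p or camera_params(cam); Rm=R.from_rotvec(p["rvec"]).as_matrix(); t=np.array(p["tvec"])
    d=Rm.T@np.array([(u-p["cx"])/p["fx"],(v-p["cy"])/p["fy"],1]); c=-Rm.T@t
    return c+d*(z-c[2])/d[2]
def w2pix(cam,X,p=None):
    p=p or camera_params(cam); c=R.from_rotvec(p["rvec"]).apply(X)+np.array(p["tvec"]); c=np.atleast_2d(c)
    return np.c_[c[:,0]/c[:,2]*p["fx"]+p["cx"],c[:,1]/c[:,2]*p["fy"]+p["cy"]]
def snap(cam,name,crop=None,s=1):
    im=read_camera(cam)
    if crop: im=im[crop[1]:crop[3],crop[0]:crop[2]]
    im=cv2.resize(im,None,fx=s,fy=s,interpolation=cv2.INTER_CUBIC)
    cv2.imwrite("pics/"+name+".png",im[:,:,::-1])
E
python3 - <<'E'
from h import *
snap("top","t0",None,1.25); snap("side","s0",None,1.25)
s=get_state(); print(s)
for c in("top","side","wrist"): print(camera_params(c))
E
```

```text
pics
{'clock': 0.1, 'joints': array([ 1.02987896,  0.47769157,  0.02235054,  1.5563182 , -0.01150814,
        1.10930305, -0.08311559]), 'qvel': array([ 0.00143741, -0.00145296, -0.00072451, -0.00211573,  0.00055943,
        0.00133861,  0.00179716]), 'effort': array([ 5.02048148e-03, -5.97758925e+01,  1.61406610e+00, -2.81952059e+01,
        1.28514622e-02,  5.04953787e-03,  2.23697958e-05]), 'eef_pos': array([ 0.28289866, -0.61231248,  0.24445494]), 'eef_rot': array([-2.64597386e+00,  1.69222706e+00,  2.19475288e-03]), 'force': array([ 0.19166044,  0.6694725 , -0.43486041]), 'ft_torque': array([-0.01668962,  0.00117175,  0.00854198]), 'width': 0.0849874638012364}
{'fx': 402.0284998819348, 'fy': 402.0284998819348, 'cx': 320.43263067946737, 'cy': 204.3672857405556, 'rvec': array([ 2.1701424 , -2.17144823,  0.17971104]), 'tvec': array([-0.0504834 ,  0.61539486,  0.99209056])}
{'fx': 398.8787770847692, 'fy': 398.8787770847692, 'cx': 322.16684865475884, 'cy': 199.5550717066847, 'rvec': array([ 2.32701521, -0.16755464,  0.08695496]), 'tvec': array([-0.60291062,  0.09404194,  0.98232378])}
{'fx': 290.4531334967302, 'fy': 290.4531334967302, 'cx': 318.39305193095964, 'cy': 200.72078358271597, 'rvec': array([-2.41005593,  1.54188146,  0.25193794]), 'tvec': array([-0.67398105, -0.0413643 ,  0.37973038])}
```

View pics/t0.png

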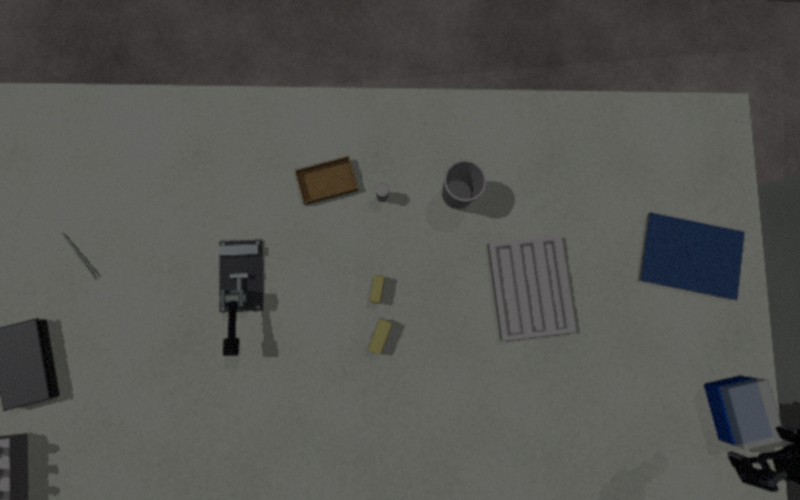

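View pics/s0.png

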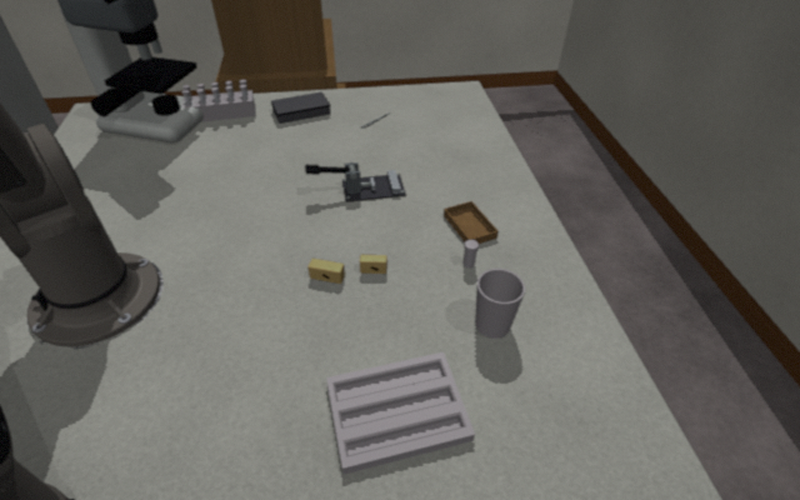

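The top view (1.25x) shows two slabs: the long one at about (380,337) and a shorter one at (377,290). The gauge is at (240,275) with its lever toward the image bottom, and the rack is at (533,290). Next I'll measure from enlarged crops.

Run:
```python
from h import *
im=read_camera("top")
im=np.clip(im.astype(float)*1.8,0,255).astype(np.uint8)
def c(x0,x1): return cv2.resize(im[180:290,x0:x1],None,fx=4,fy=4,interpolation=cv2.INTER_CUBIC)
cv2.imwrite("pics/comp.png",np.hstack([c(165,225),c(285,335),c(385,470)])[:,:,::-1])
```

```text
(no output)
```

View pics/comp.png

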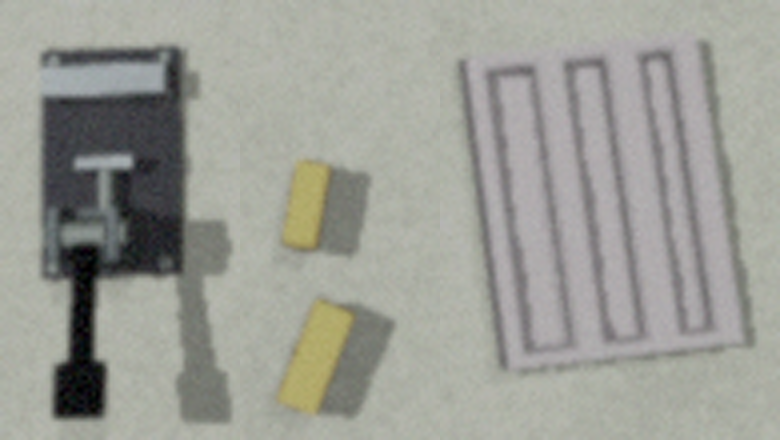

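Run:
```python
from h import *
def P(off,base,pts,z): return np.array([pix2w("top",off+(u-base)/4-.4,180+v/4-.4,z)[:2] for u,v in pts])
def show(n,q):
    print(n,"c",q.mean(0).round(4),"sides",np.linalg.norm(np.roll(q,-1,0)-q,axis=1).round(4),
     "ang01",np.degrees(np.arctan2(*(q[1]-q[0])[::-1])).round(1),"ang03",np.degrees(np.arctan2(*(q[3]-q[0])[::-1])).round(1))
show("plate",P(165,0,[(42,50),(183,48),(185,270),(42,275)],.006))
show("anvil",P(165,0,[(42,68),(165,65),(165,92),(42,97)],.022))
show("jaw",P(165,0,[(75,155),(132,155),(132,168),(75,168)],.02))
show("pad",P(165,0,[(55,365),(105,365),(105,415),(55,417)],.079))
show("long",P(285,240,[(320,300),(353,312),(315,413),(279,402)],.036))
show("short",P(285,240,[(298,160),(330,165),(319,250),(282,245)],.036))
show("rack",P(385,440,[(465,58),(705,40),(752,345),(508,368)],.022))
show("thick",P(385,440,[(488,68),(535,66),(570,348),(527,350)],.022))
show("mid",P(385,440,[(566,62),(605,60),(642,338),(605,342)],.022))
show("thin",P(385,440,[(640,52),(668,52),(709,328),(680,332)],.022))
p=camera_params("top");print("cam",-R.from_rotvec(p["rvec"]).as_matrix().T@p["tvec"])
print(R.from_rotvec(get_state()["eef_rot"]).as_matrix().round(3))
```

```text
plate c [0.5793 0.2817] sides [0.0919 0.146  0.0916 0.1474] ang01 -89.0 ang03 -177.5
anvil c [0.6294 0.2852] sides [0.0788 0.0177 0.0787 0.019 ] ang01 -88.4 ang03 -177.5
jaw c [0.5769 0.2838] sides [0.0364 0.0084 0.0363 0.0084] ang01 -90.0 ang03 -177.7
pad c [0.4344 0.2756] sides [0.0296 0.0295 0.0294 0.0306] ang01 -90.2 ang03 -177.6
long c [ 0.452  -0.0085] sides [0.0223 0.0672 0.0237 0.0685] ang01 -110.0 ang03 158.0
short c [ 0.5478 -0.0022] sides [0.0208 0.0547 0.0238 0.0552] ang01 -98.9 ang03 169.6
rack c [ 0.5511 -0.3294] sides [0.1615 0.2018 0.1607 0.2035] ang01 -85.5 ang03 -173.6
thick c [ 0.5474 -0.2779] sides [0.0314 0.1851 0.0281 0.1852] ang01 -87.4 ang03 -173.7
mid c [ 0.5523 -0.3273] sides [0.0262 0.1831 0.0244 0.1843] ang01 -86.9 ang03 -174.0
thin c [ 0.5585 -0.3737] sides [0.0188 0.1825 0.0193 0.1849] ang01 -89.8 ang03 -174.1
cam [ 0.48189132 -0.01404391  1.06446541]
[[ 0.419 -0.908 -0.001]
 [-0.908 -0.419  0.001]
 [-0.001  0.    -1.   ]]
```

```bash
cat >> h.py <<'E'
def go(x,y,z,a):
    """print move row (turn deg, shift mm) from the measured pose to TCP x,y,z pointing down with tool x at a deg"""
    s=get_state(); M=R.from_rotvec(s["eef_rot"]); c,n=np.cos(np.radians(a)),np.sin(np.radians(a))
    T=R.from_matrix(np.array([[c,n,0],[n,-c,0],[0,0,-1]]))
    print("row",np.degrees((M.inv()*T).as_rotvec()).round(1),(M.inv().apply(np.array([x,y,z])-s["eef_pos"])*1000).round(1),"clk",round(s["clock"],2))
E
python3 - <<'E'
from h import *
import workcell
print([n for n in dir(workcell) if n[0]!='_'], getattr(workcell,"tcp_to_tips",None))
s=get_state(); p=camera_params("wrist"); c=-R.from_rotvec(p["rvec"]).as_matrix().T@p["tvec"]
M=R.from_rotvec(s["eef_rot"]); print("cam in tool",M.inv().apply(c-s["eef_pos"]))
go(.452,-.0085,.2,69)
E
```

```text
['Unreachable', 'camera_params', 'get_state', 'hand_in', 'read_camera', 'tcp_to_tips'] 0.014
cam in tool [-6.65314392e-05 -8.03365706e-02 -1.27816804e-01]
row [-1.000e-01  0.000e+00 -1.342e+02] [-477.2 -406.8   45.2] clk 0.15
```

Call:
servo_tool:
  deltas:
    - [0, 0, -67, -239, -203, 22, 0]
    - [0, 0, -67, -239, -203, 22, 0]
    - [0, 0, -67, -239, -203, 22, 0]
    - [0, 0, -67, -239, -203, 22, 0]
    - [0, 0, -67, -239, -203, 22, 0]
    - [0, 0, -67, -239, -203, 22, 0]
    - [0, 0, -67, -239, -203, 22, 0]
    - [0, 0, -67, -239, -203, 22, 0]
    - [0, 0, -67, -239, -203, 22, 0]
    - [0, 0, -67, -239, -203, 22, 0]

```text
clock: 0.98
eef_pos: [0.3676, -0.3086, 0.2233]
eef_rot: [-3.141, -0.066, 0.0]
force: [-0.5, -0.0, -0.7]
width: 0.0851
```

```bash
python3 -c "
from h import *
go(.452,-.0085,.2,69)"
```

```text
row [ -0.    0.  -66.6] [  96.8 -296.4   23.3] clk 0.98
```

Call:
servo_tool:
  deltas:
    - [0, 0, -66.6, 97, -296, 23, 0]
    - [0, 0, -66.6, 97, -296, 23, 0]
    - [0, 0, -66.6, 97, -296, 23, 0]
    - [0, 0, -66.6, 97, -296, 23, 0]
    - [0, 0, -66.6, 97, -296, 23, 0]
    - [0, 0, -66.6, 97, -296, 23, 0]
    - [0, 0, -66.6, 97, -296, 23, 0]
    - [0, 0, -66.6, 97, -296, 23, 0]
    - [0, 0, -66.6, 97, -296, 23, 0]
    - [0, 0, -66.6, 97, -296, 23, 0]

```text
clock: 1.82
eef_pos: [0.455, -0.0097, 0.2002]
eef_rot: [-2.588, -1.779, -0.0]
force: [-0.3, -0.1, -0.8]
width: 0.0851
```

```bash
python3 -c "
from h import *
snap('wrist','w1',None,1.25)
p=camera_params('wrist'); print(get_state()['eef_pos'])
print(w2pix('wrist',np.array([[.452,-.0085,.036],[.5478,-.0022,.036]]))*1.25)"
```

```text
[ 0.45474165 -0.0107804   0.20008268]
[[400.0899885  229.67171512]
 [444.67561332 322.59318605]]
```

View pics/w1.png

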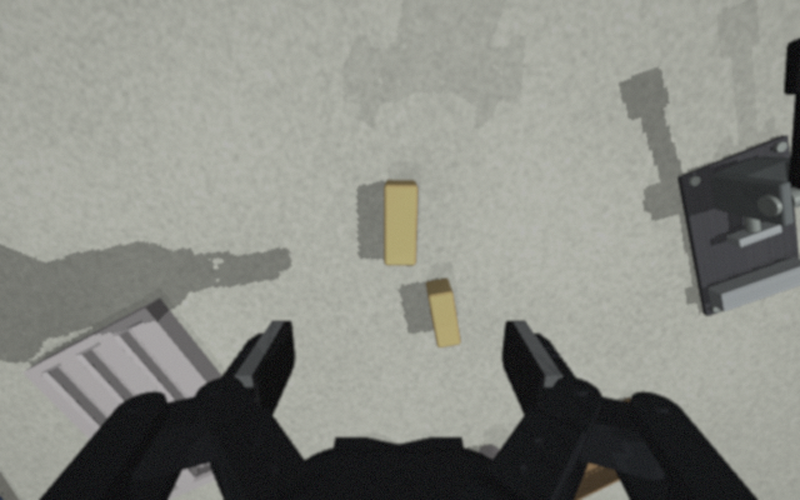

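```bash
python3 -c "
from h import *
for u,v in [(401,225),(387,185),(417,185),(415,265),(386,265),(445,314),(428,292),(453,290),(460,344),(438,347)]: print(u,v,pix2w('wrist',u/1.25,v/1.25,.036))
go(.4525,-.009,.03,69.5)"
```

```text
401 225 [ 0.44854629 -0.00635817  0.036     ]
387 185 [ 0.41380631 -0.00495515  0.036     ]
417 185 [0.42248612 0.01738963 0.036     ]
415 265 [ 0.48585213 -0.0078648   0.036     ]
386 265 [ 0.47684317 -0.03106121  0.036     ]
445 314 [0.53966515 0.00089581 0.036     ]
428 292 [ 0.51376195 -0.00603422  0.036     ]
453 290 [0.51990085 0.01508377 0.036     ]
460 344 [0.57407524 0.00377612 0.036     ]
438 347 [ 0.56973332 -0.01626244  0.036     ]
row [-0.  -0.  -0.7] [  0.8  -2.6 170.1] clk 1.87
```

```bash
python3 -c "
from h import *
go(.4505,-.0075,.032,68)"
```

```text
row [-0.  -0.   0.8] [  1.5  -5.  168.1] clk 1.87
```

Call:
servo_tool:
  deltas:
    - [0, 0, 0.8, 1.5, -5, 40, 0]
    - [0, 0, 0.8, 1.5, -5, 80, 0]
    - [0, 0, 0.8, 1.5, -5, 115, 0]
    - [0, 0, 0.8, 1.5, -5, 140, 0]
    - [0, 0, 0.8, 1.5, -5, 155, 0]
    - [0, 0, 0.8, 1.5, -5, 168, 0]
    - [0, 0, 0.8, 1.5, -5, 168, 0]
    - [0, 0, 0.8, 1.5, -5, 168, 255]
    - [0, 0, 0.8, 1.5, -5, 168, 255]
    - [0, 0, 0.8, 1.5, -5, 168, 255]
  squeeze: 50

```text
clock: 2.7
eef_pos: [0.4515, -0.0087, 0.0333]
eef_rot: [2.61, 1.746, 0.002]
force: [0.5, -0.9, -0.4]
width: 0.0517
```

Call:
servo_tool:
  deltas:
    - [0, 0, 0, 0, 0, 0, 255]
    - [0, 0, 0, 0, 0, 0, 255]
    - [0, 0, 0, 0, 0, 0, 255]
    - [0, 0, 0, 0, 0, 0, 255]
    - [0, 0, 0, 0, 0, 0, 255]
    - [0, 0, 0, 0, 0, 0, 255]

```text
clock: 3.2
eef_pos: [0.4515, -0.0086, 0.0333]
eef_rot: [2.61, 1.746, 0.002]
force: [-1.4, 0.1, 7.2]
width: 0.0267
```

```bash
python3 -c "
from h import *
s=get_state();print(s['width'],s['eef_pos'],s['force'])"
```

```text
0.02669486108034436 [ 0.45147277 -0.00859542  0.03329804] [-1.39269324  0.11394382  7.19546151]
```

Call:
servo_tool:
  deltas:
    - [0, 0, 0, 0, 0, -5, 255]
    - [0, 0, 0, 0, 0, -20, 255]
    - [0, 0, 0, 0, 0, -50, 255]
    - [0, 0, 0, 0, 0, -87, 255]
    - [0, 0, 0, 0, 0, -87, 255]
    - [0, 0, 0, 0, 0, -87, 255]

```text
clock: 3.7
eef_pos: [0.4521, -0.0088, 0.1214]
eef_rot: [2.609, 1.745, 0.005]
force: [-0.7, 0.3, -0.5]
width: 0.0268
```

```bash
python3 -c "
from h import *
snap('wrist','w2',[180,150,460,400],2.8)
s=get_state();print(s['width'],s['eef_pos'],s['force'])
go(.545,.14,.12,35)"
```

```text
0.027035193923769588 [ 0.45093658 -0.00896837  0.11999318] [-0.40178289 -0.53290593 -0.63998745]
row [ 0.1 -0.  32.6] [173.6  30.1   0. ] clk 3.75
```

View pics/w2.png

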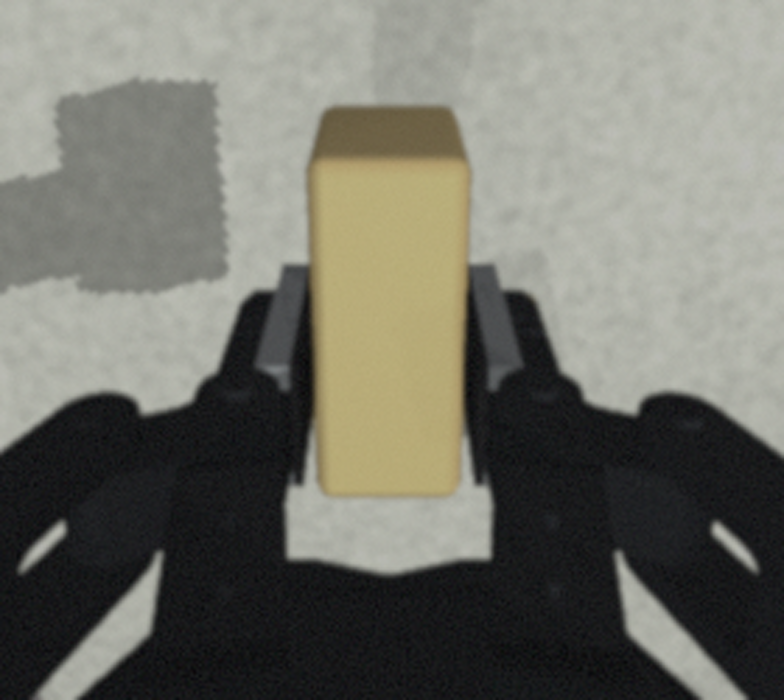

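```bash
python3 -c "
from h import *
go(.602,.18,.12,2.5)"
```

```text
row [ 0.1 -0.1 65.1] [2.323e+02 6.750e+01 1.000e-01] clk 3.75
```

Call:
servo_tool:
  deltas:
    - [0, 0, 6.5, 23, 7, 0, 255]
    - [0, 0, 13, 46, 13, 0, 255]
    - [0, 0, 19.5, 70, 20, 0, 255]
    - [0, 0, 26, 93, 27, 0, 255]
    - [0, 0, 32.5, 116, 34, 0, 255]
    - [0, 0, 39, 139, 40, 0, 255]
    - [0, 0, 45.5, 163, 47, 0, 255]
    - [0, 0, 52, 186, 54, 0, 255]
    - [0, 0, 58.5, 209, 61, 0, 255]
    - [0, 0, 65.1, 232.3, 67.5, 0, 255]

```text
clock: 4.58
eef_pos: [0.6012, 0.1808, 0.1172]
eef_rot: [3.139, 0.06, -0.005]
force: [-0.2, -0.0, -1.4]
width: 0.027
```

Call:
servo_tool:
  deltas:
    - [0, 0, 0, 0, 0, 0, 255]
    - [0, 0, 0, 0, 0, 0, 255]

```text
clock: 4.75
eef_pos: [0.6007, 0.1817, 0.1174]
eef_rot: [3.14, 0.074, -0.004]
force: [-0.3, -0.2, -0.9]
width: 0.0269
```

```bash
python3 -c "
from h import *
snap('wrist','w3',None,1.25)
s=get_state();print(s['width'],s['eef_pos'],s['force'])
c,n=np.cos(np.radians(2.5)),np.sin(np.radians(2.5))
G=lambda x,y,z:(.6+c*x-n*y,.284+n*x+c*y,z)
for q in [(20,-40,22),(20,40,22),(40,-40,22),(-20,-18,20),(-20,18,20),(53,-45,6),(-97,-45,6)]:
  q=np.array(q)/1000; print(q, w2pix('wrist',np.array([G(*q)]))*1.25)
go(.602,.284,.12,2.5)"
```

```text
0.02676742842607241 [0.60036863 0.18014712 0.1174686 ] [-0.39316472 -0.16892037 -1.29756846]
[ 0.02  -0.04   0.022] [[440.52140392 160.08399362]]
[0.02  0.04  0.022] [[446.41812118   4.37843153]]
[ 0.04  -0.04   0.022] [[473.99467639 160.15592339]]
[-0.02  -0.018  0.02 ] [[373.12810513 120.96263234]]
[-0.02   0.018  0.02 ] [[371.8320953   51.80938858]]
[ 0.053 -0.045  0.006] [[488.83079342 166.19726175]]
[-0.097 -0.045  0.006] [[256.09616006 165.68561185]]
row [0.1 0.2 0.1] [   6.4 -103.7   -2.7] clk 4.8
```

View pics/w3.png

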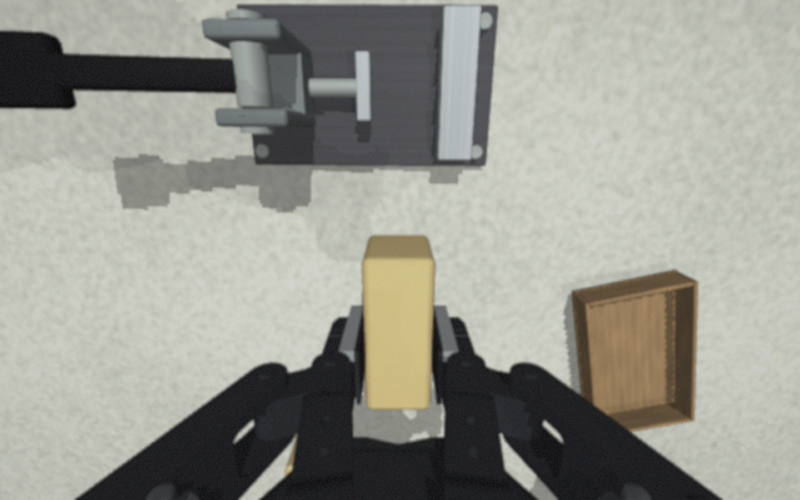

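Call:
servo_tool:
  deltas:
    - [0, 0, 0, 2, -30, 0, 255]
    - [0, 0, 0, 3, -60, 0, 255]
    - [0, 0, 0, 4, -90, 0, 255]
    - [0, 0, 0, 3, -104, 0, 255]
    - [0, 0, 0, 1, -104, 25, 255]
    - [0, 0, 0, 1, -104, 50, 255]
    - [0, 0, 0, 1, -104, 60, 255]
    - [0, 0, 0, 1, -104, 60, 255]
    - [0, 0, 0, 1, -104, 60, 255]

```text
clock: 5.55
eef_pos: [0.598, 0.2829, 0.0589]
eef_rot: [3.139, 0.067, -0.002]
force: [0.7, 0.5, -0.5]
width: 0.0272
```

```bash
python3 -c "
from h import *
snap('wrist','w4',None,1.25)
s=get_state();print(s['width'],s['eef_pos'],s['force'])
go(.600,.284,.041,2.5)"
```

```text
0.027200507037161707 [0.59872697 0.28363523 0.06001215] [-0.52184167  0.00428458  0.14851814]
row [ 0.  -0.  -0.1] [ 1.3 -0.3 19. ] clk 5.6
```

View pics/w4.png

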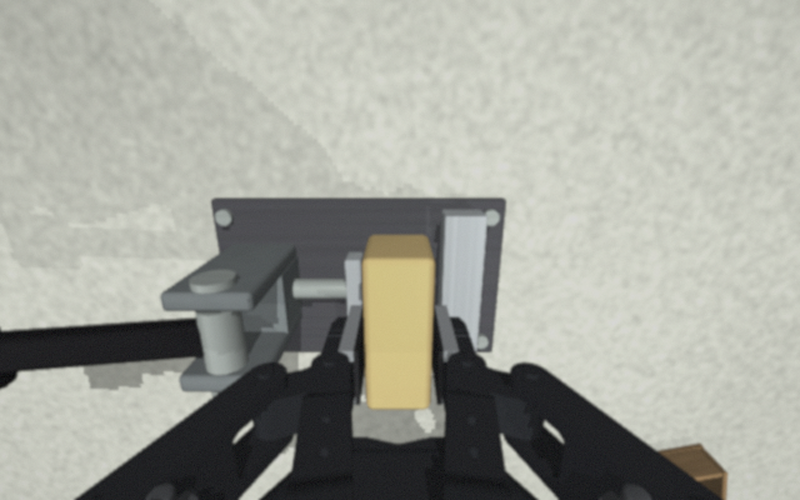

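```bash
python3 -c "
from h import *
s=get_state();z=s['eef_pos'][2]-.0333
M=R.from_rotvec(s['eef_rot'])
for u,v,h in [(400,237,0),(400,262,.036),(399,408,.036),(365,262,.036),(433,262,.036)]:
  q=pix2w('wrist',u/1.25,v/1.25,z+h);print(q,(M.inv().apply(q-s['eef_pos'])*1000).round(1))
print('anvil far', pix2w('wrist',465/1.25,212/1.25,.022),pix2w('wrist',465/1.25,350/1.25,.022))
"
```

```text
[0.59745014 0.31762035 0.02671215] [  0.2 -34.   33.3]
[0.59722038 0.31852331 0.06271215] [ -0.  -34.9  -2.7]
[0.59968713 0.25262239 0.06271215] [-0.4 31.  -2.7]
[0.5843884  0.31798287 0.06271215] [-12.9 -34.9  -2.7]
[0.60931916 0.31903287 0.06271215] [ 12.1 -34.9  -2.7]
anvil far [0.62719257 0.32960617 0.022     ] [0.63464722 0.25550689 0.022     ]
```

Call:
servo_tool:
  deltas:
    - [0, 0, 0, 1.5, 0, 8, 255]
    - [0, 0, 0, 1.5, 0, 14, 255]
    - [0, 0, 0, 1.5, 0, 18, 255]
    - [0, 0, 0, 1.5, 0, 19.5, 255]
    - [0, 0, 0, 1.5, 0, 20, 255]
    - [0, 0, 0, 1.5, 0, 20, 255]

```text
clock: 6.1
eef_pos: [0.5996, 0.2844, 0.0394]
eef_rot: [3.141, 0.068, -0.0]
force: [0.8, -1.0, 0.3]
width: 0.0266
```

```bash
python3 -c "
from h import *
s=get_state();print(s['width'],s['eef_pos'],s['force'])
go(.600,.284,.039,2.5)"
```

```text
0.026626059779942316 [0.59961417 0.28439319 0.0394247 ] [ 0.81998867 -0.99797967  0.34334953]
row [ 0.  0. -0.] [0.4 0.4 0.4] clk 6.1
```

Call:
servo_tool:
  deltas:
    - [0, 0, 0, 0, 0, 0, 105]
    - [0, 0, 0, 0, 0, 0, 105]
    - [0, 0, 0, 0, 0, 0, 105]
    - [0, 0, 0, 0, 0, 0, 105]
    - [0, 0, 0, 0, 0, -15, 105]
    - [0, 0, 0, 0, 0, -45, 105]
    - [0, 0, 0, 0, 0, -80, 105]
    - [0, 0, 0, 0, 0, -100, 105]
    - [0, 0, 0, 0, 0, -100, 105]

```text
clock: 6.85
eef_pos: [0.6026, 0.2866, 0.1463]
eef_rot: [-3.136, -0.068, -0.014]
force: [0.7, 0.4, 0.6]
width: 0.0503
```

```bash
python3 -c "
from h import *
s=get_state();print(s['width'],s['eef_pos'],s['force'])
snap('wrist','w5',None,1.25)
go(.434,.276,.14,2.5)"
```

```text
0.05026986454609461 [0.60258906 0.28655185 0.146276  ] [0.74538536 0.44734177 0.64906391]
row [-0.2 -0.3 -0. ] [-167.8    2.5    2.6] clk 6.9
```

View pics/w5.png

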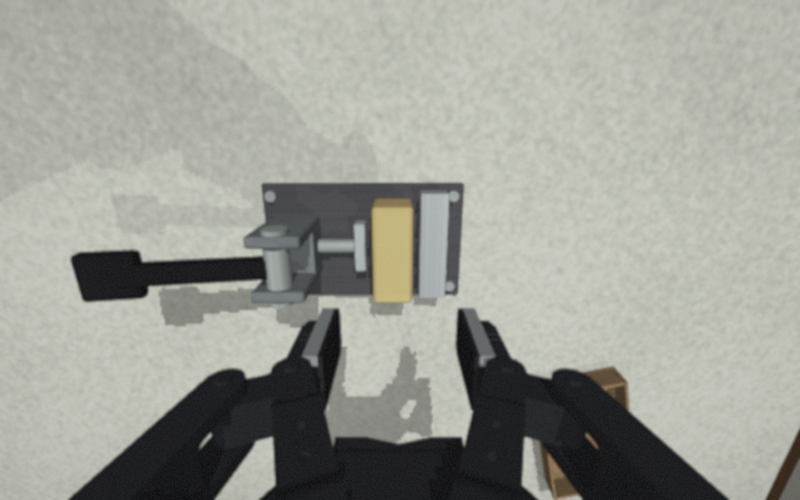

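Call:
servo_tool:
  deltas:
    - [0, 0, 0, -40, 1, 0, 255]
    - [0, 0, 0, -80, 1, 0, 255]
    - [0, 0, 0, -120, 2, 0, 255]
    - [0, 0, 0, -150, 2, 5, 255]
    - [0, -0.3, 0, -168, 2.5, 10, 255]
    - [0, -0.3, 0, -168, 2.5, 20, 255]
    - [0, -0.3, 0, -168, 2.5, 30, 255]
    - [0, -0.3, 0, -168, 2.5, 36, 255]
    - [0, -0.3, 0, -168, 2.5, 40, 255]
    - [0, -0.3, 0, -168, 2.5, 40, 255]
  squeeze: 30

```text
clock: 7.73
eef_pos: [0.4324, 0.2743, 0.098]
eef_rot: [3.14, 0.067, -0.01]
force: [0.1, -0.5, 0.0]
width: -0.0002
```

```bash
python3 -c "
from h import *
s=get_state();print(s['width'],s['eef_pos'],s['force'])
go(.434,.2765,.095,2.5)"
```

```text
-0.00018644308121100806 [0.43237652 0.27425082 0.09802691] [ 0.09668258 -0.52402376  0.02897117]
row [ 0.   0.4 -0.1] [ 1.7 -2.2  3. ] clk 7.73
```

Call:
servo_tool:
  deltas:
    - [0, 0, 0, 1.5, -2, 3, 255]
    - [0, 0, 0, 1.5, -2, 6, 255]
    - [0, 0, 0, 1.5, -2, 9, 255]
    - [0, 0, 0, 1.5, -2, 12, 255]
    - [0, 0, 0, 1.5, -2, 15, 255]
    - [0, 0, 0, 1.5, -2, 15, 255]

```text
clock: 8.23
eef_pos: [0.4331, 0.277, 0.0839]
eef_rot: [-3.141, -0.069, 0.008]
force: [-0.9, 1.9, 2.1]
width: 0.0001
```

Call:
servo_tool:
  deltas:
    - [0, 0, 0, 0, 0, 3, 255]
    - [0, 0, 0, 0, 0, 6, 255]
    - [0, 0, 0, 0, 0, 8, 255]
    - [0, 0, 0, 0, 0, 8, 255]
    - [0, 0, 0, 0, 0, 8, 255]

```text
clock: 8.65
eef_pos: [0.4331, 0.2769, 0.0763]
eef_rot: [-3.141, -0.069, 0.008]
force: [-2.7, 1.1, 2.5]
width: -0.0002
```

Call:
servo_tool:
  deltas:
    - [0, 0, 0, 0, 0, 1, 255]
    - [0, 0, 0, 0, 0, 2, 255]
    - [0, 0, 0, 0, 0, 3, 255]
    - [0, 0, 0, 0, 0, 3, 255]
    - [0, 0, 0, 0, 0, 3, 255]

```text
clock: 9.07
eef_pos: [0.4331, 0.2769, 0.0733]
eef_rot: [-3.141, -0.069, 0.008]
force: [-2.0, 2.7, 4.0]
width: 0.0
```

Call:
servo_tool:
  deltas:
    - [0, 0, 0, 0, 0, 1, 255]
    - [0, 0, 0, 0, 0, 2, 255]
    - [0, 0, 0, 0, 0, 3, 255]
    - [0, 0, 0, 0, 0, 3, 255]
    - [0, 0, 0, 0, 0, 3, 255]

```text
clock: 9.48
eef_pos: [0.4333, 0.2769, 0.0708]
eef_rot: [3.141, 0.069, -0.008]
force: [-4.1, 1.0, 10.0]
width: 0.0006
```

Call:
servo_tool:
  deltas:
    - [0, 0, 0, 0, 0, 1, 255]
    - [0, 0, 0, 0, 0, 2, 255]
    - [0, 0, 0, 0, 0, 2, 255]
    - [0, 0, 0, 0, 0, 2, 255]

```text
clock: 9.82
eef_pos: [0.4335, 0.277, 0.0702]
eef_rot: [3.14, 0.068, -0.006]
force: [-7.8, -2.4, 26.3]
width: -0.0002
```

Call:
servo_tool:
  deltas:
    - [0, 0, 0, 0, 0, -8, 255]
    - [0, 0, 0, 0, 0, -20, 255]
    - [0, 0, 0, 0, 0, -35, 255]
    - [0, 0, 0, 0, 0, -50, 255]
    - [0, 0, 0, 0, 0, -65, 255]
    - [0, 0, 0, 0, 0, -75, 255]
    - [0, 0, 0, 0, 0, -75, 255]

```text
clock: 10.4
eef_pos: [0.4349, 0.2769, 0.1452]
eef_rot: [-3.14, -0.067, 0.003]
force: [0.3, 0.4, 0.4]
width: -0.0002
```

```bash
python3 -c "
from h import *
go(.605,.2845,.14,2.5)"
```

```text
row [-0.1  0.1 -0.1] [170.2  -0.3   4.9] clk 10.4
```

Call:
servo_tool:
  deltas:
    - [0, 0, 0, 30, 0, 0, 105]
    - [0, 0, 0, 65, 0, 0, 105]
    - [0, 0, 0, 105, 0, 0, 105]
    - [0, 0, 0, 145, 0, 0, 105]
    - [0, 0, 0, 170, 0, 5, 105]
    - [0, 0, 0, 170, 0, 20, 105]
    - [0, 0, 0, 170, 0, 20, 105]

```text
clock: 10.98
eef_pos: [0.6031, 0.2819, 0.1182]
eef_rot: [3.138, 0.065, -0.015]
force: [-1.0, -0.9, -1.2]
width: 0.0502
```

```bash
python3 -c "
from h import *
s=get_state();print(s['width'],s['eef_pos'],s['force'])
snap('wrist','w6',[130,80,510,330],2.1)
go(.605,.2845,.0375,2.5)"
```

```text
0.05015428918469852 [0.60308621 0.28194374 0.11824292] [-0.9730113  -0.90323427 -1.19952684]
row [ 0.1  0.6 -0. ] [ 4.  -1.8 81.9] clk 11.03
```

View pics/w6.png

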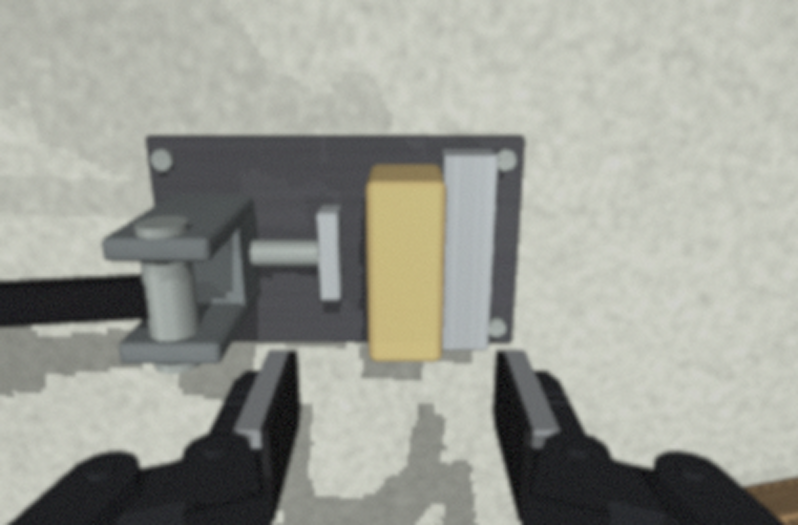

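```bash
python3 -c "
from h import *
c=pix2w('wrist',405.5/2.1+130,269/2.1+80,.042);print(c)
go(.605,c[1]+.001,.0375,2.5)"
```

```text
[0.60359098 0.28939736 0.042     ]
row [ 0.1  0.6 -0. ] [ 4.2 -7.7 81.9] clk 11.03
```

Call:
servo_tool:
  deltas:
    - [0, 0.5, 0, 3.5, -7, 20, 105]
    - [0, 0.5, 0, 3.5, -7, 45, 105]
    - [0, 0.5, 0, 3.5, -7, 65, 105]
    - [0, 0.5, 0, 3.5, -7, 75, 105]
    - [0, 0.5, 0, 3.5, -7, 79, 105]
    - [0, 0.5, 0, 3.5, -7, 79, 105]
    - [0, 0.5, 0, 3.5, -7, 79, 105]

```text
clock: 11.62
eef_pos: [0.6064, 0.2917, 0.0445]
eef_rot: [-3.14, -0.069, -0.007]
force: [0.1, -0.2, 0.7]
width: 0.0504
```

Call:
servo_tool:
  deltas:
    - [0, 0, 0, 0, 0, 0.5, 255]
    - [0, 0, 0, 0, 0, 0.5, 255]
    - [0, 0, 0, 0, 0, 0.5, 255]
    - [0, 0, 0, 0, 0, 0.5, 255]
    - [0, 0, 0, 0, 0, 0.5, 255]
    - [0, 0, 0, 0, 0, 0.5, 255]
  squeeze: 50

```text
clock: 12.12
eef_pos: [0.6053, 0.2918, 0.0445]
eef_rot: [-3.141, -0.069, -0.004]
force: [-4.7, -1.3, 7.3]
width: 0.0263
```

Call:
servo_tool:
  deltas:
    - [0, 0, 0, -0.5, 0, 0, 130]
    - [0, 0, 0, -0.5, 0, 0, 130]
    - [0, 0, 0, -0.5, 0, 3, 130]
    - [0, 0, 0, -0.5, 0, 5, 130]
    - [0, 0, 0, -0.5, 0, 5, 130]
    - [0, 0, 0, -0.5, 0, 5, 255]
    - [0, 0, 0, -0.5, 0, 5, 255]
    - [0, 0, 0, -0.5, 0, 5, 255]
    - [0, 0, 0, -0.5, 0, 5, 255]
    - [0, 0, 0, -0.5, 0, 5, 255]

```text
clock: 12.95
eef_pos: [0.6053, 0.2913, 0.0378]
eef_rot: [3.141, 0.068, 0.005]
force: [-2.0, -1.1, 1.1]
width: 0.0267
```

```bash
python3 -c "
from h import *
s=get_state();print(s['width'],s['eef_pos'],s['force'])
"
```

```text
0.026735359309071213 [0.6053465  0.29126318 0.03780271] [-1.96435143 -1.09937525  1.12207476]
```

Call:
servo_tool:
  deltas:
    - [0, 0, 0, 0, 0, -8, 255]
    - [0, 0, 0, 0, 0, -30, 255]
    - [0, 0, 0, 0, 0, -65, 255]
    - [0, 0, 0, 0, 0, -100, 255]
    - [0, 0, 0, 0, 0, -110, 255]
    - [0, 0, 0, 0, 0, -110, 255]

```text
clock: 13.45
eef_pos: [0.6076, 0.2926, 0.1526]
eef_rot: [-3.137, -0.068, -0.017]
force: [0.9, -0.0, -0.7]
width: 0.0267
```

```bash
python3 -c "
from h import *
s=get_state();print(s['width'],s['force'])
go(.555,.0,.145,-42)"
```

```text
0.026675886544471623 [ 0.92942807 -0.02734199 -0.68815881]
row [-0.4 -0.5 44.5] [-65.3 290.1   5.9] clk 13.45
```

Call:
servo_tool:
  deltas:
    - [0, 0, 5, -7, 30, 0, 255]
    - [0, 0, 10, -14, 62, 0, 255]
    - [0, 0, 16, -22, 95, 0, 255]
    - [0, 0, 21, -30, 128, 0, 255]
    - [0, 0, 27, -38, 162, 0, 255]
    - [0, 0, 32, -46, 197, 0, 255]
    - [0, 0, 37, -54, 230, 0, 255]
    - [0, 0, 41, -60, 262, 0, 255]
    - [0, 0, 44, -65, 290, 3, 255]
    - [0, 0, 44, -65, 290, 3, 255]

```text
clock: 14.28
eef_pos: [0.5506, -0.0094, 0.1428]
eef_rot: [2.927, -1.128, 0.002]
force: [-0.0, 0.1, -1.5]
width: 0.0269
```

```bash
python3 -c "
from h import *
s=get_state();print(s['width'],s['force'])
go(.535,-.273,.145,-83.8)"
```

```text
0.02689697058454616 [-0.01998511  0.1034399  -1.47758245]
row [ 0.1 -0.2 41.6] [165.4 205.8  -1. ] clk 14.28
```

Call:
servo_tool:
  deltas:
    - [0, 0, 5, 20, 25, 0, 255]
    - [0, 0, 10, 40, 50, 0, 255]
    - [0, 0, 15, 61, 76, 0, 255]
    - [0, 0, 20, 82, 102, 0, 255]
    - [0, 0, 25, 102, 127, 0, 255]
    - [0, 0, 30, 123, 153, 0, 255]
    - [0, 0, 36, 144, 179, 0, 255]
    - [0, 0, 41.5, 165, 206, 0, 255]
    - [0, 0, 41.5, 165, 206, 0, 255]
    - [0, 0, 41.5, 165, 206, 0, 255]

```text
clock: 15.12
eef_pos: [0.5384, -0.2675, 0.1433]
eef_rot: [-2.348, 2.086, -0.002]
force: [-0.6, -0.2, -2.1]
width: 0.027
```

```bash
python3 -c "
from h import *
s=get_state();print(s['width'],s['eef_pos'],s['force'])
snap('wrist','w7',None,1.25)
c,n=np.cos(np.radians(6.2)),np.sin(np.radians(6.2))
for q in [(91,48-15.25,22),(91,48+15.25,22),(0,48-15.25,22),(103,78,22),(103,-78,22)]:
  x,y,z=np.array(q)/1000; print(q, w2pix('wrist',np.array([(.5526+c*x-n*y,-.325+n*x+c*y,z)]))*1.25)
go(.587,-.273,.12,-83.8)"
```

```text
0.027021731709547796 [ 0.53843182 -0.26745687  0.14326352] [-0.56572616 -0.19292217 -2.0546945 ]
(91, 32.75, 22) [[444.28239227 101.88138499]]
(91, 63.25, 22) [[396.37871355 101.21940613]]
(0, 32.75, 22) [[437.55423266 239.03285654]]
(103, 78, 22) [[373.02989555  80.20725655]]
(103, -78, 22) [[621.71843499  83.69645694]]
row [-0.1  0.   0.8] [ 13.7 -46.5  23.4] clk 15.17
```

View pics/w7.png

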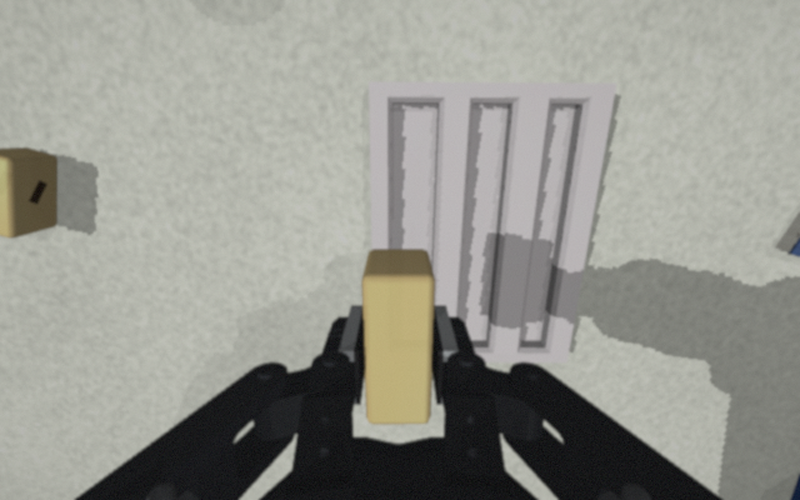

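```bash
python3 -c "
from h import *
for u,v in [(369,85),(617,86),(387,99),(443,99),(435,290),(470,99),(519,99)]: print(u,v,pix2w('wrist',u/1.25,v/1.25,.022)[:2].round(4))
A,B,C=[pix2w('wrist',u/1.25,v/1.25,.022)[:2] for u,v in [(369,85),(617,86),(435,290)]]
D=pix2w('wrist',443/1.25,99/1.25,.022)[:2]
print('yaw',np.degrees(np.arctan2(*(A-B)[::-1]))-90,np.degrees(np.arctan2(*(D-C)[::-1])),np.linalg.norm(A-B))
s=get_state();print(s['eef_pos']); M=R.from_rotvec(s['eef_rot'])
for u,v in [(363,285),(433,285),(431,422),(366,422)]:
  q=pix2w('wrist',u/1.25,v/1.25,s['eef_pos'][2]-.0318+.036);print((M.inv().apply(q-s['eef_pos'])*1000).round(1))
"
```

```text
369 85 [ 0.6435 -0.2341]
617 86 [ 0.6618 -0.3889]
387 99 [ 0.6368 -0.2462]
443 99 [ 0.6411 -0.2815]
435 290 [ 0.5095 -0.2967]
470 99 [ 0.6432 -0.2986]
519 99 [ 0.6469 -0.3294]
yaw 6.721706825890777 6.57345583338146 0.15587010910230598
[ 0.53915695 -0.26505317  0.14331815]
[-12.8 -25.8  -4.2]
[ 13.1 -25.8  -4.2]
[14.1 37.5 -4.3]
[-13.5  37.5  -4.3]
```

```bash
python3 -c "
from h import *
go(.590,-.270,.066,-83.5)"
```

```text
row [-0.1  0.   0.5] [ 11.1 -49.7  77.4] clk 15.17
```

Call:
servo_tool:
  deltas:
    - [0, 0, 0.5, 5, -25, 5, 255]
    - [0, 0, 0.5, 11, -48, 25, 255]
    - [0, 0, 0.5, 11, -49.5, 45, 255]
    - [0, 0, 0.5, 11, -49.5, 62, 255]
    - [0, 0, 0.5, 11, -49.5, 72, 255]
    - [0, 0, 0.5, 11, -49.5, 77, 255]
    - [0, 0, 0.5, 11, -49.5, 77, 255]
    - [0, 0, 0.5, 11, -49.5, 77, 255]
    - [0, 0, 0.5, 11, -49.5, 77, 255]

```text
clock: 15.92
eef_pos: [0.5914, -0.2699, 0.0689]
eef_rot: [-2.342, 2.09, -0.007]
force: [-0.6, 0.6, 0.1]
width: 0.0269
```

```bash
python3 -c "
from h import *
s=get_state();print(s['width'],s['eef_pos'],s['force'])
snap('wrist','w8',[200,100,480,340],2.5)
go(.590,-.270,.066,-83.5)"
```

```text
0.02694048746668276 [ 0.59135953 -0.26991239  0.06892975] [-0.60258434  0.56343036  0.07025602]
row [-0.3 -0.1 -0. ] [-0.2  1.4  3. ] clk 15.97
```

View pics/w8.png

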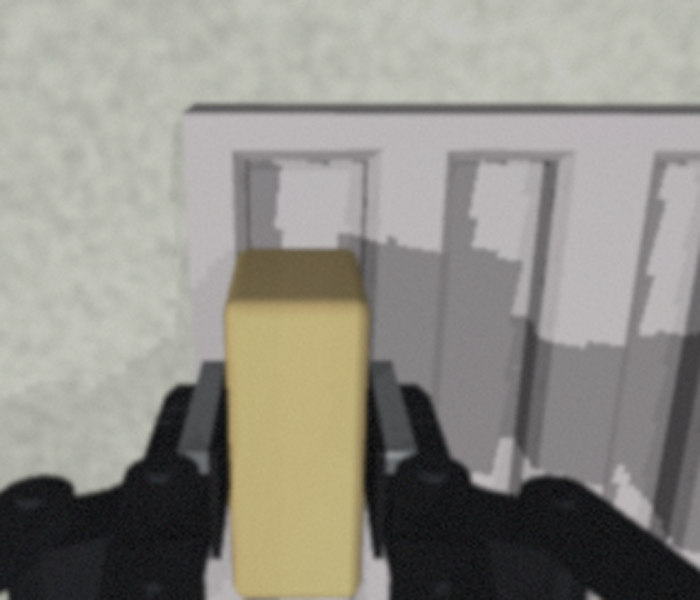

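Call:
servo_tool:
  deltas:
    - [0, 0, 0, 2.3, 0, 0, 255]
    - [0, 0, 0, 2.3, 0, 6, 255]
    - [0, 0, 0, 2.3, 0, 12, 255]
    - [0, 0, 0, 2.3, 0, 16, 255]
    - [0, 0, 0, 2.3, 0, 18, 255]
    - [0, 0, 0, 2.3, 0, 18, 255]

```text
clock: 16.47
eef_pos: [0.5905, -0.2718, 0.0488]
eef_rot: [-2.342, 2.091, -0.002]
force: [-0.0, 0.5, -1.4]
width: 0.0271
```

Call:
servo_tool:
  deltas:
    - [0, 0, 0, 0, 0, 2, 255]
    - [0, 0, 0, 0, 0, 4, 255]
    - [0, 0, 0, 0, 0, 4, 255]

```text
clock: 16.72
eef_pos: [0.5909, -0.272, 0.0454]
eef_rot: [-2.342, 2.09, -0.003]
force: [-1.2, -0.1, -1.2]
width: 0.0271
```

Call:
servo_tool:
  deltas:
    - [0, 0, 0, 0, 0, 2, 255]
    - [0, 0, 0, 0, 0, 4, 255]
    - [0, 0, 0, 0, 0, 5, 255]
    - [0, 0, 0, 0, 0, 5, 255]
    - [0, 0, 0, 0, 0, 5, 255]

```text
clock: 17.13
eef_pos: [0.591, -0.272, 0.0407]
eef_rot: [-2.342, 2.09, -0.004]
force: [0.5, -0.7, -0.4]
width: 0.0272
```

```bash
python3 -c "
from h import *
s=get_state();print(s['width'],s['eef_pos'],s['force'])
go(.5909,-.272,.0400,-83.5)"
```

```text
0.027180313483851838 [ 0.59102476 -0.27203564  0.04066608] [ 0.54896574 -0.69959718 -0.40806399]
row [-0.2 -0.  -0. ] [-0.   0.1  0.7] clk 17.13
```

Call:
servo_tool:
  deltas:
    - [0, 0, 0, 0, 0, 0.8, 255]
    - [0, 0, 0, 0, 0, 0.8, 110]
    - [0, 0, 0, 0, 0, 0.8, 110]
    - [0, 0, 0, 0, 0, 0.8, 110]
    - [0, 0, 0, 0, 0, 0.8, 110]
    - [0, 0, 0, 0, 0, -15, 110]
    - [0, 0, 0, 0, 0, -50, 110]
    - [0, 0, 0, 0, 0, -90, 110]
    - [0, 0, 0, 0, 0, -110, 110]
    - [0, 0, 0, 0, 0, -110, 110]

```text
clock: 17.97
eef_pos: [0.5939, -0.2736, 0.1568]
eef_rot: [-2.339, 2.088, -0.018]
force: [0.4, 0.3, 0.6]
width: 0.0483
```

```bash
python3 -c "
from h import *
s=get_state();print(s['width'],s['eef_pos'],s['force'])
a=read_camera('wrist');b=read_camera('top')
a=cv2.resize(a,None,fx=.9,fy=.9)
b=np.clip(cv2.resize(b[180:290,160:470],None,fx=2.3,fy=2.3,interpolation=cv2.INTER_CUBIC)*1.6,0,255).astype(np.uint8)
w=max(a.shape[1],b.shape[1])
p=lambda m:cv2.copyMakeBorder(m,0,0,0,w-m.shape[1],cv2.BORDER_CONSTANT)
cv2.imwrite('pics/c9.png',np.vstack([p(b),p(a[:340])])[:,:,::-1])
"
```

```text
0.04829148522021461 [ 0.59385636 -0.27360137  0.15681962] [0.44213689 0.25652822 0.61123445]
```

View pics/c9.png

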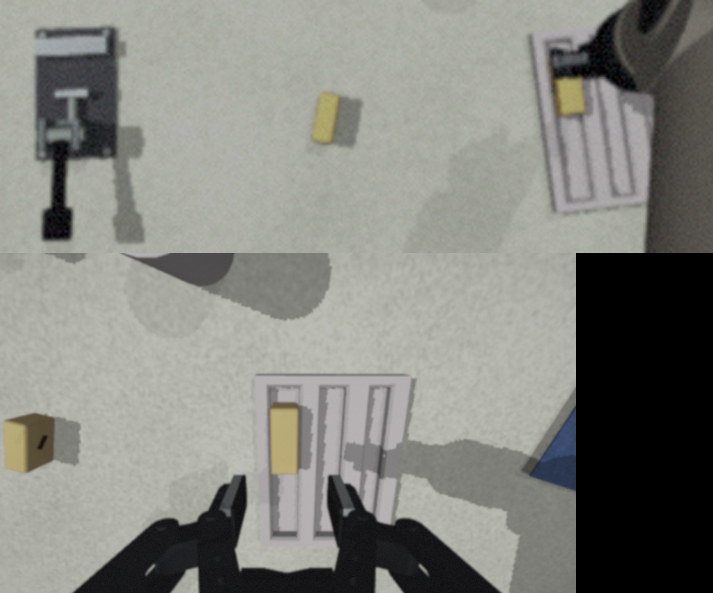

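```bash
python3 -c "
from h import *
go(.546,-.0015,.15,-101)"
```

```text
row [-0.3 -0.  17.5] [-274.2   14.2    1.4] clk 18.07
```

Call:
servo_tool:
  deltas:
    - [0, 0, 2, -30, 2, 0, 60]
    - [0, 0, 5, -65, 4, 0, 20]
    - [0, 0, 8, -100, 6, 0, 0]
    - [0, 0, 11, -140, 8, 0, 0]
    - [0, 0, 14, -180, 10, 0, 0]
    - [0, 0, 16, -220, 12, 0, 0]
    - [0, 0, 17, -255, 14, 0, 0]
    - [-0.3, 0, 17.5, -274, 14, 0, 0]
    - [-0.3, 0, 17.5, -274, 14, 0, 0]
    - [-0.3, 0, 17.5, -274, 14, 0, 0]

```text
clock: 18.9
eef_pos: [0.5448, -0.0002, 0.1493]
eef_rot: [2.0, -2.418, -0.004]
force: [-0.3, -1.4, 0.4]
width: 0.0854
```

```bash
python3 -c "
from h import *
s=get_state();print(s['width'],s['eef_pos'],s['force'])
im=read_camera('wrist')
h=cv2.cvtColor(im,cv2.COLOR_RGB2HSV)
m=((h[:,:,1]>90)&(h[:,:,2]>120)&(h[:,:,0]>15)&(h[:,:,0]<35)).astype(np.uint8)
cs,_=cv2.findContours(m,cv2.RETR_EXTERNAL,cv2.CHAIN_APPROX_NONE)
for c in cs:
  if cv2.contourArea(c)<300: continue
  r=cv2.minAreaRect(c); b=cv2.boxPoints(r); q=np.array([pix2w('wrist',u,v,.036)[:2] for u,v in b])
  print(r, q.mean(0).round(4), (q[1]-q[0])*1e3,(q[2]-q[1])*1e3)
"
```

```text
0.08535393097106254 [ 5.44752540e-01 -1.86983618e-04  1.49281087e-01] [-0.3015932  -1.42963025  0.41449633]
((317.5, 195.0), (23.0, 58.0), 0.0) [ 0.5491 -0.0024] [ 51.82886404 -10.81378309] [ -3.70198976 -19.00334931]
```

```bash
python3 -c "
from h import *
go(.547,-.0018,.032,-101)"
```

```text
row [ 0.2 -0.1  0. ] [ -0.6  -2.3 117.5] clk 18.95
```

Call:
servo_tool:
  deltas:
    - [0, 0, 0, 0, -2.3, 25, 0]
    - [0, 0, 0, 0, -2.3, 60, 0]
    - [0, 0, 0, 0, -2.3, 90, 0]
    - [0, 0, 0, 0, -2.3, 108, 0]
    - [0, 0, 0, 0, -2.3, 117, 0]
    - [0, 0, 0, 0, -2.3, 117, 0]
    - [0, 0, 0, 0, -2.3, 117, 0]

```text
clock: 19.53
eef_pos: [0.548, -0.0031, 0.0337]
eef_rot: [1.995, -2.425, -0.002]
force: [0.2, -0.1, 0.4]
width: 0.0855
```

Call:
servo_tool:
  deltas:
    - [0, 0, 0, 0, 0, 0, 255]
    - [0, 0, 0, 0, 0, 0, 255]
    - [0, 0, 0, 0, 0, 0, 255]
    - [0, 0, 0, 0, 0, 0, 255]
    - [0, 0, 0, 0, 0, 0, 255]
    - [0, 0, 0, 0, 0, 0, 255]
    - [0, 0, 0, 0, 0, 0, 255]
    - [0, 0, 0, 0, 0, 0, 255]
  squeeze: 50

```text
clock: 20.2
eef_pos: [0.5483, -0.0016, 0.0344]
eef_rot: [1.998, -2.424, -0.001]
force: [-1.1, 0.7, 5.9]
width: 0.0213
```

Call:
servo_tool:
  deltas:
    - [0, 0, 0, 0, 0, -5, 255]
    - [0, 0, 0, 0, 0, -25, 255]
    - [0, 0, 0, 0, 0, -60, 255]
    - [0, 0, 0, 0, 0, -95, 255]
    - [0, 0, 0, 0, 0, -100, 255]
    - [0, 0, 0, 0, 0, -100, 255]

```text
clock: 20.7
eef_pos: [0.5499, -0.0018, 0.1365]
eef_rot: [-1.996, 2.421, -0.003]
force: [-0.2, -0.4, -0.2]
width: 0.0217
```

```bash
python3 -c "
from h import *
s=get_state();print(s['width'],s['force'])
go(.58,.13,.13,-50)"
```

```text
0.02167406309947278 [-0.16053844 -0.44274405 -0.19811654]
row [ -0.2  -0.  -51. ] [-135.1   -4.4    6.7] clk 20.7
```

Call:
servo_tool:
  deltas:
    - [0, 0, -5, -13, 0, 0, 255]
    - [0, 0, -10, -27, -1, 0, 255]
    - [0, 0, -16, -42, -1, 0, 255]
    - [0, 0, -22, -58, -2, 0, 255]
    - [0, 0, -28, -74, -2, 0, 255]
    - [0, 0, -34, -90, -3, 0, 255]
    - [0, 0, -40, -106, -3, 0, 255]
    - [0, 0, -46, -122, -4, 0, 255]
    - [0, 0, -51, -135, -4, 0, 255]
    - [0, 0, -51, -135, -4, 0, 255]

```text
clock: 21.53
eef_pos: [0.5768, 0.1333, 0.1321]
eef_rot: [-2.852, 1.317, 0.007]
force: [-0.5, 0.1, 0.1]
width: 0.0219
```

```bash
python3 -c "
from h import *
s=get_state();print(s['width'],s['force'])
go(.600,.284,.13,2.5)"
```

```text
0.02186975721040472 [-0.47248195  0.09802792  0.08982057]
row [ -0.    0.3 -52.1] [ -99.7 -115.3    2.4] clk 21.53
```

Call:
servo_tool:
  deltas:
    - [0, 0, -6, -11, -13, 0, 255]
    - [0, 0, -12, -22, -26, 0, 255]
    - [0, 0, -18, -34, -39, 0, 255]
    - [0, 0, -24, -46, -52, 0, 255]
    - [0, 0, -30, -58, -66, 0, 255]
    - [0, 0, -36, -69, -79, 0, 255]
    - [0, 0, -42, -81, -92, 0, 255]
    - [0, 0, -48, -92, -106, 0, 255]
    - [0, 0, -52, -100, -115, 0, 255]
    - [0, 0, -52, -100, -115, 0, 255]

```text
clock: 22.37
eef_pos: [0.6005, 0.2826, 0.1323]
eef_rot: [-3.139, -0.059, 0.006]
force: [-0.8, 0.1, -1.5]
width: 0.0223
```

Call:
servo_tool:
  deltas:
    - [0, 0, 0, 0, 0, 0, 255]
    - [0, 0, 0, 0, 0, 0, 255]

```text
clock: 22.53
eef_pos: [0.6013, 0.2782, 0.1327]
eef_rot: [3.14, 0.047, -0.005]
force: [-0.3, -0.5, -1.1]
width: 0.0217
```

```bash
python3 -c "
from h import *
s=get_state();print(s['width'],s['eef_pos'],s['force'])
go(.602,.286,.046,2.5)"
```

```text
0.02173239081193832 [0.60128055 0.27823497 0.13266384] [-0.34952742 -0.50004037 -1.1453954 ]
row [ 0.1  0.2 -0.8] [ 1.2 -7.9 86.6] clk 22.53
```

Call:
servo_tool:
  deltas:
    - [0, 0, -0.8, 1, -8, 10, 255]
    - [0, 0, -0.8, 1, -8, 40, 255]
    - [0, 0, -0.8, 1, -8, 65, 255]
    - [0, 0, -0.8, 1, -8, 80, 255]
    - [0, 0, -0.8, 1, -8, 86, 255]
    - [0, 0, -0.8, 1, -8, 86, 255]
    - [0, 0, -0.8, 1, -8, 86, 255]

```text
clock: 23.12
eef_pos: [0.6025, 0.2886, 0.0481]
eef_rot: [-3.14, -0.076, 0.002]
force: [0.2, 0.0, -0.6]
width: 0.0215
```

```bash
python3 -c "
from h import *
s=get_state();print(s['width'],s['eef_pos'],s['force'])
go(.602,.285,.0405,2.5)"
```

```text
0.02154190320881827 [0.60253857 0.28859555 0.04809671] [ 0.22159458  0.0406171  -0.55427018]
row [-0.   0.1  0.3] [-0.7  3.6  7.6] clk 23.12
```

Lower onto the bed, release, and lift off.

Call:
servo_tool:
  deltas:
    - [0, 0, 0.3, -0.5, 3, 3, 255]
    - [0, 0, 0.3, -0.5, 3, 6, 255]
    - [0, 0, 0.3, -0.5, 3, 7.5, 255]
    - [0, 0, 0.3, -0.5, 3, 7.5, 255]
    - [0, 0, 0.3, -0.5, 3, 7.5, 255]

```text
clock: 23.53
eef_pos: [0.6019, 0.2855, 0.0405]
eef_rot: [-3.14, -0.068, 0.002]
force: [-0.8, -1.0, 0.1]
width: 0.0218
```

Call:
servo_tool:
  deltas:
    - [0, 0, 0, 0, 0, 0.5, 255]
    - [0, 0, 0, 0, 0, 0.5, 110]
    - [0, 0, 0, 0, 0, 0.5, 110]
    - [0, 0, 0, 0, 0, 0.5, 110]
    - [0, 0, 0, 0, 0, 0.5, 110]
    - [0, 0, 0, 0, 0, -15, 110]
    - [0, 0, 0, 0, 0, -45, 110]
    - [0, 0, 0, 0, 0, -80, 110]
    - [0, 0, 0, 0, 0, -100, 110]
    - [0, 0, 0, 0, 0, -100, 110]

```text
clock: 24.37
eef_pos: [0.6048, 0.2875, 0.1471]
eef_rot: [-3.136, -0.068, -0.011]
force: [0.6, 0.8, 0.1]
width: 0.0486
```

```bash
python3 -c "
from h import *
s=get_state();print(s['width'],s['eef_pos'],s['force'])
go(.434,.2765,.135,2.5)"
```

```text
0.048640747883112435 [0.60482169 0.28745232 0.14710452] [0.61628351 0.75702731 0.08022361]
row [-0.3 -0.4 -0. ] [-171.2    3.6   10.9] clk 24.37
```

Call:
servo_tool:
  deltas:
    - [0, 0, 0, -40, 1, 0, 255]
    - [0, 0, 0, -80, 1, 0, 255]
    - [0, 0, 0, -120, 2, 0, 255]
    - [0, 0, 0, -150, 2, 5, 255]
    - [0, 0, 0, -169, 2, 10, 255]
    - [0, 0, 0, -169, 2, 20, 255]
    - [0, 0, 0, -169, 2, 30, 255]
    - [0, 0, 0, -169, 2, 36, 255]
    - [0, 0, 0, -169, 2, 40, 255]
    - [0, 0, 0, -169, 2, 40, 255]
  squeeze: 30

```text
clock: 25.2
eef_pos: [0.4336, 0.2757, 0.0993]
eef_rot: [3.141, 0.067, -0.005]
force: [0.0, -0.4, -0.2]
width: -0.0
```

Call:
servo_tool:
  deltas:
    - [0, 0, 0, 0, 0, 3, 255]
    - [0, 0, 0, 0, 0, 6, 255]
    - [0, 0, 0, 0, 0, 9, 255]
    - [0, 0, 0, 0, 0, 12, 255]
    - [0, 0, 0, 0, 0, 15, 255]
    - [0, 0, 0, 0, 0, 18, 255]
    - [0, 0, 0, 0, 0, 20, 255]
    - [0, 0, 0, 0, 0, 20, 255]

```text
clock: 25.87
eef_pos: [0.4327, 0.2762, 0.08]
eef_rot: [-3.141, -0.069, 0.003]
force: [-1.7, -0.1, 1.8]
width: 0.0001
```

Call:
servo_tool:
  deltas:
    - [0, 0, 0, 0, 0, 2, 255]
    - [0, 0, 0, 0, 0, 4, 255]
    - [0, 0, 0, 0, 0, 6, 255]
    - [0, 0, 0, 0, 0, 6, 255]
    - [0, 0, 0, 0, 0, 6, 255]

```text
clock: 26.28
eef_pos: [0.433, 0.2762, 0.0744]
eef_rot: [-3.14, -0.069, 0.003]
force: [-2.3, 0.4, 3.2]
width: 0.0001
```

Call:
servo_tool:
  deltas:
    - [0, 0, 0, 0, 0, 2, 255]
    - [0, 0, 0, 0, 0, 4, 255]
    - [0, 0, 0, 0, 0, 5, 255]
    - [0, 0, 0, 0, 0, 5, 255]
    - [0, 0, 0, 0, 0, 5, 255]

```text
clock: 26.7
eef_pos: [0.4331, 0.2762, 0.0694]
eef_rot: [-3.14, -0.068, 0.003]
force: [-1.9, 1.1, 3.5]
width: -0.0
```

Call:
servo_tool:
  deltas:
    - [0, 0, 0, 0, 0, 2, 255]
    - [0, 0, 0, 0, 0, 4, 255]
    - [0, 0, 0, 0, 0, 4, 255]
    - [0, 0, 0, 0, 0, 4, 255]

```text
clock: 27.03
eef_pos: [0.4334, 0.2762, 0.0654]
eef_rot: [-3.14, -0.068, 0.002]
force: [-0.6, -0.0, 3.8]
width: 0.0
```

Call:
servo_tool:
  deltas:
    - [0, 0, 0, 0, 0, 1, 255]
    - [0, 0, 0, 0, 0, 2, 255]
    - [0, 0, 0, 0, 0, 2, 255]
    - [0, 0, 0, 0, 0, 2, 255]

```text
clock: 27.37
eef_pos: [0.4334, 0.2762, 0.0635]
eef_rot: [-3.14, -0.068, 0.002]
force: [0.3, 0.7, 3.2]
width: 0.0003
```

Call:
servo_tool:
  deltas:
    - [0, 0, 0, 0, 0, 1, 255]
    - [0, 0, 0, 0, 0, 2, 255]
    - [0, 0, 0, 0, 0, 2, 255]
    - [0, 0, 0, 0, 0, 2, 255]

```text
clock: 27.7
eef_pos: [0.4337, 0.2763, 0.0619]
eef_rot: [-3.14, -0.068, 0.001]
force: [0.5, 0.3, 8.9]
width: -0.0005
```

Call:
servo_tool:
  deltas:
    - [0, 0, 0, 0, 0, 1, 255]
    - [0, 0, 0, 0, 0, 2, 255]
    - [0, 0, 0, 0, 0, 2, 255]
    - [0, 0, 0, 0, 0, 2, 255]

```text
clock: 28.03
eef_pos: [0.4339, 0.2764, 0.0613]
eef_rot: [-3.14, -0.068, -0.001]
force: [-3.3, -3.5, 25.7]
width: -0.0004
```

Call:
servo_tool:
  deltas:
    - [0, 0, 0, 0, 0, 1, 255]
    - [0, 0, 0, 0, 0, 1.5, 255]
    - [0, 0, 0, 0, 0, 1.5, 255]
    - [0, 0, 0, 0, 0, 1.5, 255]

```text
clock: 28.37
eef_pos: [0.4341, 0.2765, 0.0609]
eef_rot: [-3.141, -0.068, -0.002]
force: [-7.1, -6.2, 36.7]
width: -0.0
```

Firm at TCP 0.0613, so the tips are at 47 mm and the slab is 23 mm thick. Releasing the lever.

Call:
servo_tool:
  deltas:
    - [0, 0, 0, 0, 0, -8, 255]
    - [0, 0, 0, 0, 0, -20, 255]
    - [0, 0, 0, 0, 0, -35, 255]
    - [0, 0, 0, 0, 0, -50, 255]
    - [0, 0, 0, 0, 0, -65, 255]
    - [0, 0, 0, 0, 0, -80, 255]
    - [0, 0, 0, 0, 0, -85, 255]
    - [0, 0, 0, 0, 0, -85, 255]

```text
clock: 29.03
eef_pos: [0.4335, 0.276, 0.1437]
eef_rot: [-3.14, -0.068, 0.001]
force: [-0.0, -0.3, -1.4]
width: 0.0002
```

```bash
python3 -c "
from h import *
go(.6075,.288,.13,2.5)"
```

```text
row [-0.  0. -0.] [174.3  -4.5  13.6] clk 29.03
```

Call:
servo_tool:
  deltas:
    - [0, 0, 0, 30, 0, 0, 105]
    - [0, 0, 0, 65, 0, 0, 105]
    - [0, 0, 0, 105, 0, 0, 105]
    - [0, 0, 0, 145, 0, 0, 105]
    - [0, 0, 0, 172, -4.5, 5, 105]
    - [0, 0, 0, 174, -4.5, 13, 105]
    - [0, 0, 0, 174, -4.5, 13, 105]
    - [0, 0, 0, 174, -4.5, 13, 105]
    - [0, 0, 0, 174, -4.5, 13, 105]

```text
clock: 29.78
eef_pos: [0.6049, 0.2882, 0.1289]
eef_rot: [3.14, 0.071, -0.006]
force: [-1.0, -0.5, 0.0]
width: 0.0503
```

```bash
python3 -c "
from h import *
s=get_state();print(s['width'],s['eef_pos'],s['force'])
snap('wrist','w10',[130,80,510,330],2.1)
go(.6075,.288,.040,2.5)"
```

```text
0.05029226427977581 [0.60493366 0.28823905 0.12889822] [-0.99758275 -0.45573317  0.00748484]
row [-0.   0.2  0.1] [ 2.5  0.5 89.5] clk 29.83
```

View pics/w10.png

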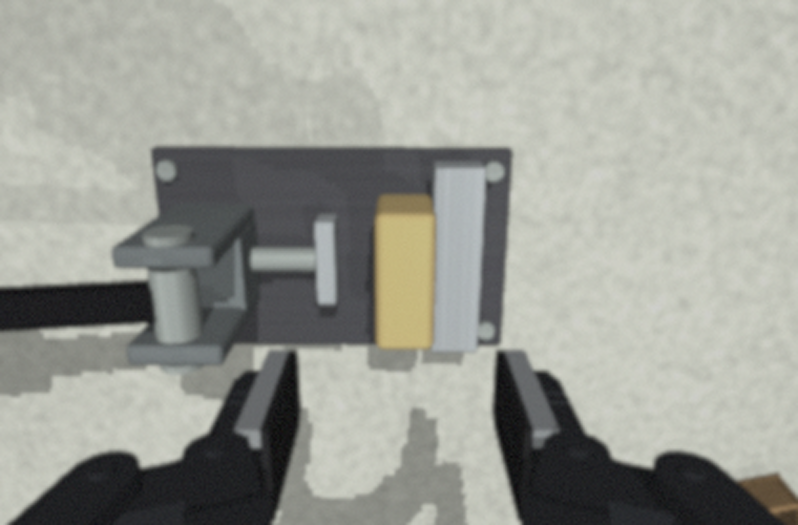

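```bash
python3 -c "
from h import *
print(pix2w('wrist',405/2.1+130,280/2.1+80,.042))"
```

```text
[0.60775021 0.28722077 0.042     ]
```

Call:
servo_tool:
  deltas:
    - [0, 0, 0, 2.5, 1, 20, 105]
    - [0, 0, 0, 2.5, 1, 45, 105]
    - [0, 0, 0, 2.5, 1, 65, 105]
    - [0, 0, 0, 2.5, 1, 78, 105]
    - [0, 0, 0, 2.5, 1, 83, 105]
    - [0, 0, 0, 2.5, 1, 83, 105]
    - [0, 0, 0, 2.5, 1, 83, 105]

```text
clock: 30.42
eef_pos: [0.6094, 0.2878, 0.0476]
eef_rot: [-3.14, -0.069, 0.001]
force: [1.4, 0.6, 0.6]
width: 0.0502
```

```bash
python3 -c "
from h import *
go(.6075,.2875,.039,2.5)"
```

```text
row [-0.1  0.   0. ] [-1.9  0.2  8.6] clk 30.42
```

Call:
servo_tool:
  deltas:
    - [0, 0, 0, -1.5, 0, 4, 105]
    - [0, 0, 0, -1.5, 0, 8, 105]
    - [0, 0, 0, -1.5, 0, 8.5, 105]
    - [0, 0, 0, -1.5, 0, 8.5, 255]
    - [0, 0, 0, -1.5, 0, 8.5, 255]
    - [0, 0, 0, -1.5, 0, 8.5, 255]
    - [0, 0, 0, -1.5, 0, 8.5, 255]
    - [0, 0, 0, -1.5, 0, 8.5, 255]
    - [0, 0, 0, -1.5, 0, 8.5, 255]
    - [0, 0, 0, -1.5, 0, 8.5, 255]
  squeeze: 50

```text
clock: 31.25
eef_pos: [0.6079, 0.2873, 0.0385]
eef_rot: [-3.14, -0.068, 0.002]
force: [-1.0, 0.5, 4.4]
width: 0.0217
```

Call:
servo_tool:
  deltas:
    - [0, 0, 0, 0, 0, -6, 255]
    - [0, 0, 0, 0, 0, -30, 255]
    - [0, 0, 0, 0, 0, -65, 255]
    - [0, 0, 0, 0, 0, -100, 255]
    - [0, 0, 0, 0, 0, -108, 255]
    - [0, 0, 0, 0, 0, -108, 255]

```text
clock: 31.75
eef_pos: [0.6096, 0.2883, 0.1499]
eef_rot: [-3.138, -0.068, -0.006]
force: [0.1, -0.3, 0.1]
width: 0.0218
```

```bash
python3 -c "
from h import *
s=get_state();print(s['width'],s['force'])
go(.555,.0,.145,-42)"
```

```text
0.021796399972289788 [ 0.09047092 -0.31029648  0.05902693]
row [-0.3 -0.1 44.5] [-67.1 285.7   3.8] clk 31.75
```

Call:
servo_tool:
  deltas:
    - [0, 0, 5, -7, 30, 0, 255]
    - [0, 0, 10, -14, 62, 0, 255]
    - [0, 0, 16, -22, 95, 0, 255]
    - [0, 0, 21, -30, 128, 0, 255]
    - [0, 0, 27, -38, 162, 0, 255]
    - [0, 0, 32, -46, 197, 0, 255]
    - [0, 0, 37, -54, 230, 0, 255]
    - [0, 0, 41, -60, 262, 0, 255]
    - [0, 0, 44.5, -67, 286, 3, 255]
    - [0, 0, 44.5, -67, 286, 3, 255]

```text
clock: 32.58
eef_pos: [0.5503, -0.0089, 0.1408]
eef_rot: [2.921, -1.14, -0.008]
force: [-0.7, -0.1, -1.5]
width: 0.0217
```

```bash
python3 -c "
from h import *
s=get_state();print(s['width'],s['force'])
go(.509,-.3317,.12,-83.5)"
```

```text
0.021744003069490366 [-0.67239219 -0.11842434 -1.53541086]
row [ 0.5 -0.  40.8] [188.4 265.2  22.4] clk 32.58
```

Call:
servo_tool:
  deltas:
    - [0, 0, 5, 20, 28, 0, 255]
    - [0, 0, 10, 40, 56, 0, 255]
    - [0, 0, 15, 61, 86, 0, 255]
    - [0, 0, 20, 82, 116, 0, 255]
    - [0, 0, 25, 104, 146, 0, 255]
    - [0, 0, 30, 126, 178, 0, 255]
    - [0, 0, 35, 149, 210, 0, 255]
    - [0.3, 0, 40, 171, 240, 10, 255]
    - [0.5, 0, 40.8, 188, 265, 20, 255]
    - [0.5, 0, 40.8, 188, 265, 22, 255]

```text
clock: 33.42
eef_pos: [0.5112, -0.3316, 0.1182]
eef_rot: [-2.345, 2.088, 0.0]
force: [-0.7, -0.4, -0.5]
width: 0.0219
```

Call:
servo_tool:
  deltas:
    - [0, 0, 0, 0, 0, 15, 255]
    - [0, 0, 0, 0, 0, 30, 255]
    - [0, 0, 0, 0, 0, 45, 255]
    - [0, 0, 0, 0, 0, 45, 255]
    - [0, 0, 0, 0, 0, 45, 255]

```text
clock: 33.83
eef_pos: [0.5148, -0.3228, 0.0744]
eef_rot: [-2.353, 2.072, 0.004]
force: [-0.8, 0.2, -0.8]
width: 0.0219
```

```bash
python3 -c "
from h import *
s=get_state();print(s['width'],s['eef_pos'],s['force'])
go(.509,-.3317,.068,-83.5)"
```

```text
0.021901066655117048 [ 0.51479477 -0.32277129  0.07436165] [-0.77178658  0.23533823 -0.84731371]
row [-0.2  0.3  0.8] [8.2 6.9 6.3] clk 33.83
```

Call:
servo_tool:
  deltas:
    - [0, 0.3, 0.8, 4, 3.5, 3, 255]
    - [0, 0.3, 0.8, 8, 7, 4, 255]
    - [0, 0.3, 0.8, 8, 7, 6, 255]
    - [0, 0.3, 0.8, 8, 7, 6, 255]
    - [0, 0.3, 0.8, 8, 7, 6, 255]

```text
clock: 34.25
eef_pos: [0.5101, -0.333, 0.0703]
eef_rot: [-2.339, 2.092, -0.009]
force: [0.3, 0.6, -0.3]
width: 0.022
```

```bash
python3 -c "
from h import *
s=get_state();print(s['width'],s['eef_pos'],s['force'])
snap('wrist','w11',[200,80,480,320],2.5)
go(.509,-.3317,.066,-83.5)"
```

```text
0.022036180655534948 [ 0.51006024 -0.33297972  0.07032719] [ 0.31260479  0.64793202 -0.31029771]
row [-0.4 -0.1 -0.1] [-1.3  1.1  4.4] clk 34.3
```

View pics/w11.png

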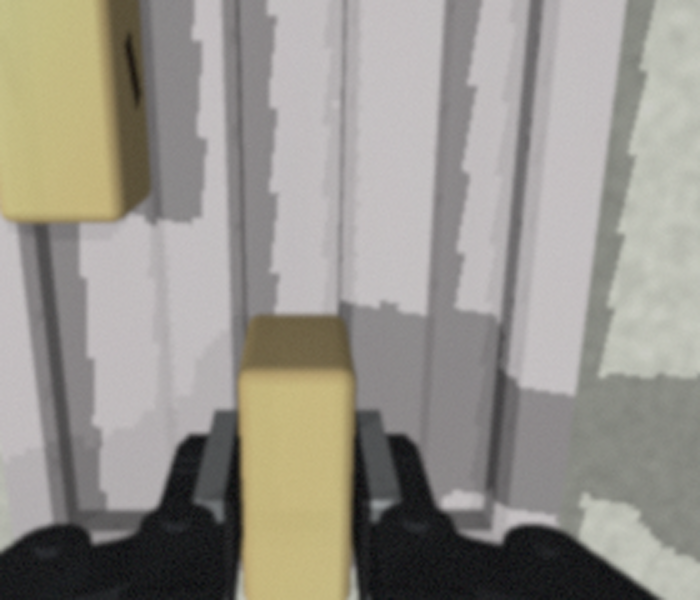

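Call:
servo_tool:
  deltas:
    - [0, 0, 0, -1.3, 0, 0, 255]
    - [0, 0, 0, -1.3, 0, 6, 255]
    - [0, 0, 0, -1.3, 0, 12, 255]
    - [0, 0, 0, -1.3, 0, 16, 255]
    - [0, 0, 0, -1.3, 0, 18, 255]
    - [0, 0, 0, -1.3, 0, 18, 255]

```text
clock: 34.8
eef_pos: [0.5095, -0.3312, 0.051]
eef_rot: [-2.34, 2.092, -0.006]
force: [0.9, -0.5, -1.1]
width: 0.0219
```

Call:
servo_tool:
  deltas:
    - [0, 0, 0, 0, 0, 2, 255]
    - [0, 0, 0, 0, 0, 4, 255]
    - [0, 0, 0, 0, 0, 4, 255]

```text
clock: 35.05
eef_pos: [0.5099, -0.3314, 0.0477]
eef_rot: [-2.339, 2.092, -0.008]
force: [0.3, 0.3, -0.6]
width: 0.0218
```

Call:
servo_tool:
  deltas:
    - [0, 0, 0, 0, 0, 2, 255]
    - [0, 0, 0, 0, 0, 3.5, 255]
    - [0, 0, 0, 0, 0, 3.5, 255]
    - [0, 0, 0, 0, 0, 3.5, 255]

```text
clock: 35.38
eef_pos: [0.5101, -0.3315, 0.0445]
eef_rot: [-2.339, 2.092, -0.008]
force: [-0.4, -0.1, 0.1]
width: 0.0216
```

Underside is now about 12 mm up, inside the slot with no contact force. I'll go down the last 4 mm and release.

Call:
servo_tool:
  deltas:
    - [0, 0, 0, 0, 0, 2, 255]
    - [0, 0, 0, 0, 0, 3.8, 255]
    - [0, 0, 0, 0, 0, 3.8, 255]
    - [0, 0, 0, 0, 0, 3.8, 255]

```text
clock: 35.72
eef_pos: [0.5102, -0.3316, 0.0407]
eef_rot: [-2.339, 2.092, -0.009]
force: [0.0, 0.6, -0.5]
width: 0.0219
```

Call:
servo_tool:
  deltas:
    - [0, 0, 0, 0, 0, 0, 135]
    - [0, 0, 0, 0, 0, 0, 135]
    - [0, 0, 0, 0, 0, 0, 135]
    - [0, 0, 0, 0, 0, 0, 135]
    - [0, 0, 0, 0, 0, -15, 135]
    - [0, 0, 0, 0, 0, -45, 135]
    - [0, 0, 0, 0, 0, -85, 135]
    - [0, 0, 0, 0, 0, -125, 135]
    - [0, 0, 0, 0, 0, -140, 135]
    - [0, 0, 0, 0, 0, -140, 135]

```text
clock: 36.55
eef_pos: [0.5116, -0.333, 0.1859]
eef_rot: [-2.337, 2.091, -0.022]
force: [0.5, -0.2, -1.5]
width: 0.0405
```

```bash
python3 -c "
from h import *
s=get_state();print(s['width'],s['eef_pos'],s['force'])
go(.45,-.5,.24,-83.5)
a=read_camera('wrist');b=read_camera('side')
a=cv2.resize(a,None,fx=.8,fy=.8); b=cv2.resize(b[150:390,220:500],None,fx=1.1,fy=1.1)
w=512
p=lambda m:cv2.copyMakeBorder(m,0,0,0,max(0,w-m.shape[1]),cv2.BORDER_CONSTANT)
cv2.imwrite('pics/c12.png',np.vstack([p(a),p(b)])[:,:,::-1])
"
```

```text
0.04049869003544507 [ 0.51163754 -0.33298055  0.18587367] [ 0.50488708 -0.2204841  -1.46856013]
row [-0.8 -0.4 -0.1] [159.5  79.1 -54.2] clk 36.55
```

View pics/c12.png

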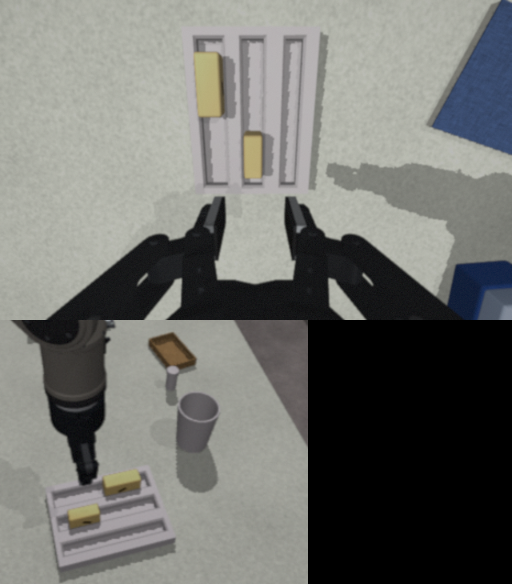

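Call:
servo_tool:
  deltas:
    - [0, 0, 0, 40, 20, -20, 135]
    - [0, 0, 0, 80, 40, -40, 135]
    - [0, 0, 0, 120, 60, -54, 135]
    - [0, 0, 0, 160, 79, -54, 135]
    - [0, 0, 0, 200, 79, -54, 135]
    - [0, 0, 0, 230, 79, -54, 135]
    - [0, 0, 0, 230, 79, -54, 135]
    - [0, 0, 0, 230, 79, -54, 135]
    - [0, 0, 0, 230, 79, -54, 135]

```text
clock: 37.4
eef_pos: [0.4554, -0.5678, 0.2318]
eef_rot: [-2.338, 2.092, -0.002]
force: [1.5, 0.9, -0.4]
width: 0.0402
```

```bash
python3 -c "
from h import *
b=read_camera('side');a=read_camera('top')
a=np.clip(cv2.resize(a[110:290,160:500],None,fx=2,fy=2)*1.6,0,255).astype(np.uint8); b=cv2.resize(b[100:390,220:480],None,fx=1,fy=1)
b=cv2.copyMakeBorder(b,0,360-290,0,0,cv2.BORDER_CONSTANT)
im=np.hstack([a,b]); cv2.imwrite('pics/f.png',cv2.resize(im,None,fx=.84,fy=.84)[:,:,::-1])
"
```

```text
(no output)
```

View pics/f.png

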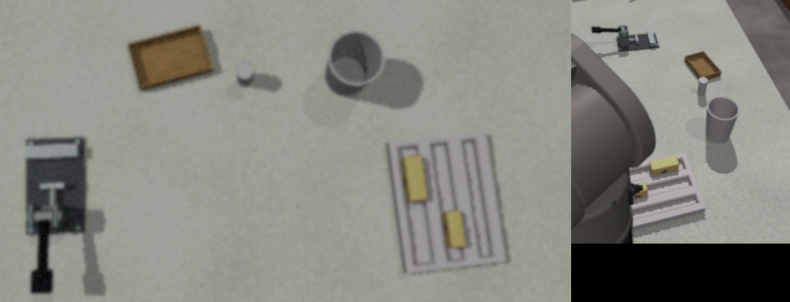

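The final view shows both slabs seated: the long one in the thick slot and the mid one in the middle slot. The lever is up, the bed is empty, and the tray, vial and beaker are where they were. Handing in.

```bash
python3 -c "
from workcell import *
print(hand_in())"
```

```text
the job is handed in; nothing more can be done
None
```

I gauged both slabs on the bench, longest first, and stood each in the rack slot that matches its thickness. I then handed the job in at about 37 s of the 210 s allowed.

| Slab | Lever firmed up with fingertips at | Reading | Slot |
|---|---|---|---|
| Long (70 mm) | 57 mm above the bench | 28 mm | thick |
| Mid (56 mm) | 47 mm above the bench | 23 mm | middle |

The short slab was not on the bench.

- **Rack:** The last pictures show both slabs upright in their slots. From the gripper height at release, each underside was about 8 mm above the bench, which is the slot floor.
- **Lever and bystanders:** The lever is up, the gauge bed is empty, and the tray, vial and beaker look unmoved.
- **Disagreement:** The gripper opening read about 1.2 mm under the gauge for both slabs (26.8 and 21.8 mm). I took the gauge reading, as the offset was the same each time and the next slab size down is 5 mm thinner.
- **Not checked:** In the last side view the arm partly hid the mid slab, so its seating was judged from the top and wrist views.

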